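# Refit the two pressing rollers of an edge bander

### The arm

A 6-joint arm with a two-finger parallel gripper is mounted at the origin on the work surface. World frame = base frame: x ahead of the robot, y to its left, z up, the work surface at z = 0. Lengths are in mm, angles in degrees, forces in N, time in s.
With the tool pointing down it reaches from about 350 to 850 mm from the base axis. Payload 8.1 kg.
Tool frame: the origin (TCP) lies midway between the tips of the shut fingers; the grasp point (between the pads) lies 19 mm behind it; z points along the fingers, y is the line along which they close (so a half turn about z gives the same grasp; the last joint's range is limited). The gripper opens to 85 mm and grips with 20 to 120 N. Pads are 22 mm wide; open, the fingers measure 114 mm over their backs; the gripper's body (76 mm by 85 mm) begins 54 mm behind the grasp point. The pads swing forward as they close: fully open they stand 13 mm farther back than shut.
Start: joints at [67.815, 7.471, 85.268, -0, 87.261, -4.893], TCP at [178.322, 572.893, 231.292] pointing down, gripper open.
Joint ranges: [-169.43, 169.43], [-51.17, 129.36], [1.28, 143.12], [-76.62, 256.62], [0, 156.53], [-152.29, 152.29]. Speed limits (degrees/s): [136.94, 136.94, 159.86, 180, 180, 180].

### API

Orientations are given as [roll, pitch, yaw] about the fixed x, y, z axes, in that order (R = Rz(yaw) Ry(pitch) Rx(roll)).
In Python, from bench import sense, snapshot, camera_params, hand_in, masks_of, pinpoint gives the robot as it stands.
- The arm moves only by the tool step_arm, never from a script. Its argument "targets" is a list of rows, each an object with "angular": the turn, a rotation vector about the tool's x, y, z scaled (see below), a list of three; "dp": the shift along the tool's x, y, z scaled (see below), a list of three; "fingers": the closure, from 0 (fully open) to 1 (shut). A call has exactly 8 rows; each row is the pose to reach, as a shift and turn from the pose commanded when the call began, along the tool's axes at that moment, turning the shorter way round; what a row does not reach only later rows make up. The controller multiplies each number of a shift by 0.2 m and each number of a turn by 180 degrees. A row lasts 1/8 s, in which the tool goes at most 62.5 mm and 10.7 degrees, less where a joint would pass 70% of its speed; a pose out of reach is approached as far as the arm can. A call with a number of a shift or a turn outside -1 to 1 is refused whole. A call with a gripper value outside its range is refused whole. The fingers move at their own pace and stop on an object; "newtons" is the grip in N (left out, the last holds). Time passes only in rows, so rows that repeat a pose let the fingers close, or fill a call up. It gives the time, the measured TCP pose, the force, the opening and the grip force at its end, in the units of the state.
- sense(): the state, without advancing time (a new reading comes with each control period).
- snapshot(name): name is "scene" or "side" or "wrist"; returns the picture (420x560x3 uint8, blue, green, red); there is no depth.
- camera_params(name): a dict with "vfov" (degrees; the focal length in pixels is half the picture's height over the tangent of half this angle, whatever the lens; pixels are square), "cx", "cy" (the principal point, pixels), "D" ([k1, k2, p1, p2, k3] as OpenCV has them; the pictures are not rectified), "R" (3x3) and "t" (3): a world point X has camera coordinates R X + t. Camera axes: x right, y down, z forward; pixel columns grow to the right and rows downward; lengths in mm; the calibration is good to about 2 mm. A picture is of the moment at which its call begins: read the wrist's pose just before it. camera_params takes no time and is no camera call; for the wrist camera it gives the pose at the moment of the call.
- hand_in(): hands the job in; it is judged then, once.
Trained networks look in the newest picture that a camera, given by its name, has taken for a name from the list of things; names that differ only in an ending like _2 or _b are one class to them, and where a whole thing is asked for, a point or a joint stands for the part that bears it (a point fixed in the world has none). Each returns a list of dicts, best first, with "conf" (0 to 1); they miss things now and then, are a little off and sometimes report something else, mostly with a low value. They report only what shows in the picture. A call takes as long as a camera call.
- masks_of(camera, label): "pixels" (420x560 bool, what is visible of it) and "at" ([column, row] in pixels, amid what is visible of it).
- pinpoint(camera, label): "at" ([column, row] in pixels: a listed point, or the origin of a listed thing).
The state is a dict: "time": time; "joint_pos": joint angles; "qd": joint speeds; "joint_efforts": joint torques, N m; "tool_pos": TCP position; "tcp_rot": TCP orientation; "ft_force": force on the tool from outside, world axes, zero at the start; "wrist_torque": the same for the moment, N m; "finger_gap": finger opening in mm; "grip_force": force on a finger pad.
Only numpy, scipy, OpenCV 4.12 (cv2) and the standard library are available. Lean on these libraries where they do the work, as an engineer would, in place of code of your own. Each camera call takes 0.05 s, during which the arm holds its last target. There are 200 camera calls.

### The job

Refit the two pressing rollers: onto the thick spindle put the flat spacer ring, then the wide roller, then the large cap; onto the slim spindle put the slim roller, then the small cap. Every piece must end level, resting squarely on what is below it. Lower the rollers down their spindles rather than letting them drop, and do not knock over the grease tin.

Things in the scene. Friction and masses are not known exactly. Their poses are not given: they have to be found in the camera images.
- spacer_mid (a point): Loose flat spacer ring, bright aluminium, lying on the deck: outer diameter 50 mm, bore 30 mm, 12 mm thick. The point is its centre, half-way up (6 mm above its underside); z is its axis.
- wide_roller_mid (a point): Loose wide, short roller, steel, standing on end on the deck: outer diameter 58 mm, bore 30 mm right through, 36 mm tall; both ends are alike apart from a thin dark seal line on top. The point is its centre, 18 mm above its underside; z is its axis.
- large_cap_mid (a point): Loose large retaining cap, black with a steel screw head in the middle of its top, lying with its open side down: outer diameter 42 mm (fluted), 27 mm tall, with a blind socket from below 30 mm in diameter and 20 mm deep that fits over the spindle's end. The point is its centre, 13.5 mm above its underside; z is its axis.
- slim_roller_mid (a point): Loose slim, tall roller, steel, standing on end on the deck: outer diameter 44 mm, bore 21 mm right through, 48 mm tall. The point is its centre, 24 mm above its underside; z is its axis.
- small_cap_mid (a point): Loose small retaining cap, black with a steel screw head in the middle of its top, lying with its open side down: outer diameter 30 mm (fluted), 27 mm tall, with a blind socket from below 21 mm in diameter and 20 mm deep. The point is its centre, 13.5 mm above its underside; z is its axis.
- thick_spindle (a point): Fixed pressing unit with the thick spindle, 24 mm in diameter, 66 mm tall, tapering to 10 mm over its top 12 mm. It stands on an aluminium plate 14 mm thick, 100 mm wide, from 50 mm in front of the spindle (-x) to 150 mm behind, where an air cylinder 57 mm high begins 76 mm behind the axis. The point is on the spindle axis on the plate's top face; z up. The units may swap sides.
- slim_spindle (a point): Fixed pressing unit with the slim spindle, 16 mm in diameter, 66 mm tall, tapering to 6 mm over its top 12 mm. It stands on an aluminium plate 14 mm thick, 100 mm wide, from 50 mm in front of the spindle (-x) to 150 mm behind, where an air cylinder 57 mm high begins 76 mm behind the axis. The point is on the spindle axis on the plate's top face; z up. The units may swap sides.
- grease_tin: Bystander: a closed plain metal tin, 54 mm in diameter and 60 mm tall, standing loose on the deck between the two units. Origin at the centre of its underside, z up. Leave it standing. (Other bystanders, not listed: hex key, wrench, screwdriver, brush, offcut, tape core; they lie low and clear.)

How it is judged (in metres and radians):
At the end, for the whole second after the job is handed in: Spacer ring, wide roller and large cap stacked in that order on the thick spindle, slim roller and small cap on the slim one, each within 6 mm of the spindle axis and 4 mm of its seated height, tilted under 0.09 rad, at rest (horizontal distance between each of spacer_mid, wide_roller_mid, large_cap_mid and thick_spindle below 0.006 m and z of spacer_mid in the frame of thick_spindle between 0.002 and 0.01 m and angle between each of spacer_mid, wide_roller_mid, large_cap_mid, slim_roller_mid, small_cap_mid's own z axis and vertical below 0.09 rad and linear speed of each of spacer, wide_roller, large_cap, slim_roller, small_cap below 0.03 m/s and z of wide_roller_mid in the frame of thick_spindle between 0.026 and 0.034 m and z of large_cap_mid in the frame of thick_spindle between 0.0575 and 0.0655 m and horizontal distance between each of slim_roller_mid, small_cap_mid and slim_spindle below 0.006 m and z of slim_roller_mid in the frame of slim_spindle between 0.02 and 0.028 m and z of small_cap_mid in the frame of slim_spindle between 0.0575 and 0.0655 m); the robot touches nothing.
It fails at once if the wide roller is dropped: it moves faster than 0.7 m/s (a fall of about 25 mm) with no finger touching it (contact force between wide_roller and the fingers below 0.1 N and linear speed of wide_roller above 0.7 m/s).
It fails at once if the slim roller is dropped: it moves faster than 0.7 m/s (a fall of about 25 mm) with no finger touching it (contact force between slim_roller and the fingers below 0.1 N and linear speed of slim_roller above 0.7 m/s).
It fails at once if the grease tin is knocked over (tilted more than 0.5 rad) (angle between grease_tin's own z axis and vertical above 0.5 rad).
It also fails if it takes over 120 s, if anything falls off the work surface, if the arm or the gripper's body presses on something with over 40 N, if the wrist force passes 120 N, or if a joint passes its speed limit or range.

## Working session

There is one attempt and no reset: what is moved stays moved. The work goes in short steps, Python scripts to look and compute and a tool call to move; the robot and the scene stay as the last step left them, time stands still between calls to the robot, and variables do not carry over. Pictures are saved under pics/ and viewed, at most 14 in all, crops included, and the job is handed in when it is done.

Besides the shell and the picture viewer there is one more tool, called after "Emit:" by a JSON object that holds its "api" and its "payload", one argument or row to a line. step_arm: Moves the arm, as the interface text tells. Its arguments: {"type":"object","properties":{"targets":{"type":"array","items":{"type":"object","properties":{"angular":{"type":"array","items":{"type":"number","minimum":-1,"maximum":1}},"dp":{"type":"array","items":{"type":"number","minimum":-1,"maximum":1}},"fingers":{"type":"number"}}}},"newtons":{"type":"number"}},"required":["targets"]}

```bash
ls; mkdir -p pics; cat > h.py <<'E'
import numpy as np, cv2
from bench import *
from scipy.spatial.transform import Rotation as Ro
def K(p):
    f=210/np.tan(np.radians(p['vfov'])/2); return np.array([[f,0,p['cx']],[0,f,p['cy']],[0,0,1]])
def ray(p,px):
    n=cv2.undistortPoints(np.array([[px]],float),K(p),np.array(p['D'],float))[0,0]
    R=np.array(p['R']);t=np.array(p['t']); return -R.T@t, R.T@np.array([n[0],n[1],1])
def onz(p,px,z):
    o,d=ray(p,px); return o+d*(z-o[2])/d[2]
def tri(rs):
    A=0;b=0
    for o,d in rs:
        d=d/np.linalg.norm(d);P=np.eye(3)-np.outer(d,d);A=A+P;b=b+P@o
    return np.linalg.solve(A,b)
def proj(p,X):
    return cv2.projectPoints(np.array([X],float),cv2.Rodrigues(np.array(p['R'],float))[0],np.array(p['t'],float),K(p),np.array(p['D'],float))[0][0,0]
Z=dict(spacer_mid=6,wide_roller_mid=18,large_cap_mid=13.5,slim_roller_mid=24,small_cap_mid=13.5,thick_spindle=14,slim_spindle=14,grease_tin=0)
E
python3 - <<'E'
from h import *
s=sense();print(s)
for c in ['scene','side','wrist']:
    im=snapshot(c);p=camera_params(c);cv2.imwrite(f'pics/{c}0.png',im)
    print(c,p['vfov'],-np.array(p['R']).T@p['t'])
    if c=='wrist':continue
    for n,z in Z.items():
        for r in pinpoint(c,n)[:2]: print(c,n,round(r['conf'],2),np.round(r['at']),np.round(onz(p,r['at'],z),1))
E
```

```text
pics
{'time': 0.0, 'joint_pos': array([ 6.78146154e+01,  7.51630283e+00,  8.53305691e+01, -6.97312735e-05,
        8.72618398e+01, -4.89386285e+00]), 'qd': array([-0.05323401,  0.04190735,  0.00908551,  0.02587819, -0.01055061,
        0.09426172]), 'joint_efforts': array([-1.21906094e-03, -5.69414985e+01, -5.00539076e+01, -3.14190293e-04,
        1.51241227e-02, -3.93845276e-07]), 'tool_pos': array([178.11400937, 572.36389996, 230.21962386]), 'tcp_rot': array([-1.79891679e+02, -9.20481965e-03,  1.62708473e+02]), 'ft_force': array([-0.10459195,  1.62359592,  0.93877113]), 'wrist_torque': array([ 0.03016626, -0.075905  ,  0.03214481]), 'grip_force': 0.0, 'finger_gap': 85.37343989686634}
scene 54.42471266394839 [1.02094995e+03 3.24420958e-01 6.81936643e+02]
scene spacer_mid 0.51 [196. 180.] [ 449.1 -187.6    6. ]
scene wide_roller_mid 0.74 [122. 195.] [ 505.3 -334.5   18. ]
scene wide_roller_mid 0.53 [351. 185.] [459.7 146.   18. ]
scene large_cap_mid 0.6 [350. 185.] [454.3 145.4  13.5]
scene slim_roller_mid 0.76 [261. 177.] [450.5 -45.9  24. ]
scene small_cap_mid 0.8 [425. 205.] [504.
[... 177 characters left out ...]
   0. ]
scene grease_tin 0.4 [426. 207.] [497.3 306.8   0. ]
side 43.95784448452469 [507.78177549 900.13048249 835.7235082 ]
side spacer_mid 0.68 [318. 182.] [ 450.7 -193.4    6. ]
side wide_roller_mid 0.7 [317. 212.] [456.5 -56.5  18. ]
side large_cap_mid 0.93 [315. 275.] [460.9 145.4  13.5]
side slim_roller_mid 0.89 [316. 213.] [459.3 -44.6  24. ]
side slim_roller_mid 0.59 [299. 149.] [ 504.2 -315.4   24. ]
side small_cap_mid 0.56 [287. 333.] [513.1 298.2  13.5]
side thick_spindle 0.78 [222. 284.] [653.4 183.2  14. ]
side slim_spindle 0.57 [260. 192.] [ 600.6 -128.1   14. ]
side grease_tin 0.22 [288. 333.] [511.4 288.6   0. ]
wrist 62.26911677547713 [103.08924305 594.68678702 373.53014486]
```

View pics/scene0.png

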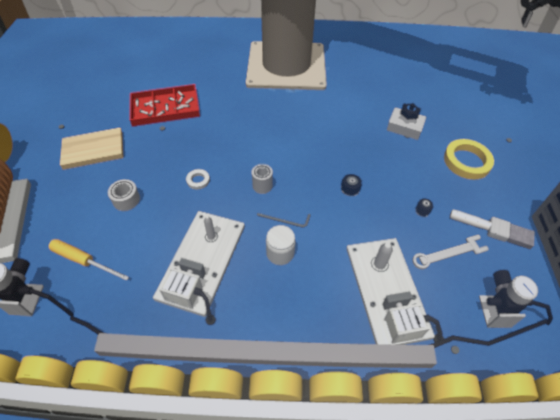

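View pics/side0.png

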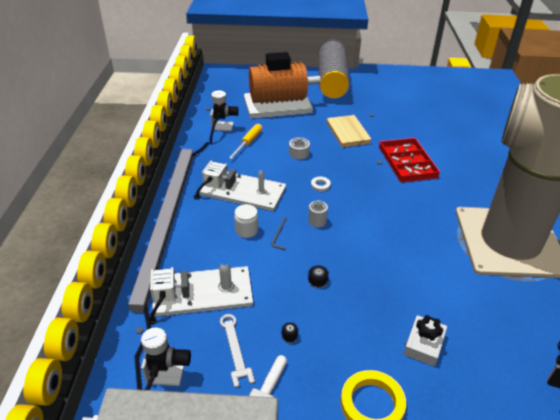

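The scene view shows the spacer (198,179), wide roller (123,195), slim roller (262,178), large cap (351,184), small cap (425,206), thick spindle (382,265), slim spindle (210,238) and tin (280,245). The side view agrees. I'll move toward the workspace and take a close look with the wrist camera.

Emit:
{"api": "step_arm", "payload": {
  "targets": [
    {"dp": [-0.2, -0.2, 0], "angular": [0, 0, -0.03], "fingers": 0},
    {"dp": [-0.4, -0.4, 0], "angular": [0, 0, -0.06], "fingers": 0},
    {"dp": [-0.6, -0.6, 0], "angular": [0, 0, -0.096], "fingers": 0},
    {"dp": [-0.8, -0.8, 0], "angular": [0, 0, -0.096], "fingers": 0},
    {"dp": [-1, -1, 0], "angular": [0, 0, -0.096], "fingers": 0},
    {"dp": [-1, -1, 0], "angular": [0, 0, -0.096], "fingers": 0},
    {"dp": [-1, -1, 0], "angular": [0, 0, -0.096], "fingers": 0},
    {"dp": [-1, -1, 0], "angular": [0, 0, -0.096], "fingers": 0}
  ],
  "newtons": 40
}}

```text
time: 1.95
tool_pos: [309.3, 323.4, 231.3]
tcp_rot: [180.0, -0.0, -179.9]
ft_force: [-0.2, -0.4, 0.2]
finger_gap: 85.6
grip_force: 0.0
```

Emit:
{"api": "step_arm", "payload": {
  "targets": [
    {"dp": [-0.2, -0.2, 0], "angular": [0, 0, 0], "fingers": 0},
    {"dp": [-0.4, -0.4, 0], "angular": [0, 0, 0], "fingers": 0},
    {"dp": [-0.6, -0.6, 0], "angular": [0, 0, 0], "fingers": 0},
    {"dp": [-0.8, -0.8, 0], "angular": [0, 0, 0], "fingers": 0},
    {"dp": [-1, -1, 0], "angular": [0, 0, 0], "fingers": 0},
    {"dp": [-1, -1, 0], "angular": [0, 0, 0], "fingers": 0},
    {"dp": [-1, -1, 0], "angular": [0, 0, 0], "fingers": 0},
    {"dp": [-1, -1, 0], "angular": [0, 0, 0], "fingers": 0}
  ]
}}

```text
time: 2.95
tool_pos: [509.1, 124.0, 231.2]
tcp_rot: [180.0, -0.0, -179.9]
ft_force: [-1.6, 0.1, 0.5]
finger_gap: 85.0
grip_force: 0.0
```

```bash
cat >> h.py <<'E'
def st():
    s=sense();print('t',round(s['time'],2),'tcp',np.round(s['tool_pos'],1),'rpy',np.round(s['tcp_rot'],1),'F',np.round(s['ft_force'],1),'gap',round(s['finger_gap'],1),'grip',round(float(np.max(s['grip_force'])),1),'q',np.round(s['joint_pos'],0));return s
def look(name,labels,cam='wrist',save=True):
    p=camera_params(cam);im=snapshot(cam)
    if save: cv2.imwrite(f'pics/{name}.png',im)
    for n in labels:
        for r in pinpoint(cam,n)[:2]: print(n,round(r['conf'],2),np.round(r['at']),np.round(onz(p,r['at'],Z[n]),1))
    return p,im
E
python3 - <<'E'
from h import *
st();p,im=look('w1',['thick_spindle','large_cap_mid','grease_tin','small_cap_mid'])
for px in [(280,210),(20,20),(540,20),(20,400),(540,400)]: print(px,np.round(onz(p,px,0)))
E
```

```text
t 2.95 tcp [509.1 124.  231.2] rpy [ 180.    -0.  -179.9] F [-1.6  0.1  0.5] gap 85.0 grip 0.0 q [  8.  -4.  97.   0.  87. -82.]
thick_spindle 0.73 [330. 292.] [643.  186.7  14. ]
large_cap_mid 0.92 [300. 125.] [452.1 146.7  13.5]
grease_tin 0.64 [171. 269.] [621.6  -2.2   0. ]
small_cap_mid 0.67 [434. 179.] [507.3 292.2  13.5]
(280, 210) [547. 128.   0.]
(20, 20) [ 347. -135.    0.]
(540, 20) [345. 389.   0.]
(20, 400) [ 839. -251.    0.]
(540, 400) [838. 512.   0.]
```

View pics/w1.png

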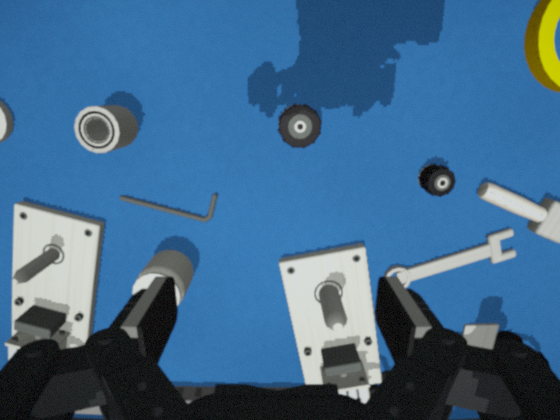

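The wrist view is clear: thick spindle foot (327,290) and tip (337,326), slim spindle foot (55,252) and tip (19,277), slim roller top (98,128), large cap (300,126), small cap (440,181) and tin (165,275). I'll work out the unit positions and yaws next.

```bash
python3 - <<'E'
from h import *
p=camera_params('wrist')
for n,a,z in [('thick foot',(327,290),14),('thick tip',(337,326),80),('slim foot',(54,253),14),('slim tip',(19,277),80),('slimroller top',(97,128),48),('slim cap top',(442,182),27),('large cap top',(300,126),27)]: print(n,np.round(onz(p,a,z),1))
for n,a,b in [('thick',(280,263),(364,243)),('slim',(15,203),(104,220))]:
    A,B=onz(p,a,14),onz(p,b,14);d=B-A; n2=np.array([d[1],-d[0],0])/np.linalg.norm(d); print(n,np.linalg.norm(d),'yaw',np.degrees(np.arctan2(n2[1],n2[0])),'axis',(A+B)/2+50*n2)
for n in ['slim_spindle','slim_roller_mid']:
    for r in pinpoint('wrist',n)[:2]: print(n,r['conf'],np.round(onz(p,r['at'],Z[n]),1))
st()
E
```

```text
thick foot [641.5 182.3  14. ]
thick tip [643.9 183.3  80. ]
slim foot [ 595.5 -135.5   14. ]
slim tip [ 591.6 -130.5   80. ]
slimroller top [452.7 -44.5  48. ]
slim cap top [508.3 293.6  27. ]
large cap top [453.2 145.3  27. ]
thick 97.41594686479175 yaw 14.669499846644682 axis [642.38743947 186.58598345  14.        ]
slim 102.55464016703633 yaw -11.119912381182882 axis [ 594.00650494 -128.88567544   14.        ]
slim_spindle 0.96 [ 595.5 -135.    14. ]
slim_roller_mid 0.91 [457.2 -44.9  24. ]
t 3.3 tcp [509.6 122.8 231.4] rpy [ 180.    0. -180.] F [ 0.1  0.7 -0.5] gap 85.5 grip 0.0 q [  8.  -4.  97.  -0.  87. -82.]
```

Emit:
{"api": "step_arm", "payload": {
  "targets": [
    {"dp": [0.06, -0.2, 0], "fingers": 0.2},
    {"dp": [0.12, -0.45, 0], "fingers": 0.2},
    {"dp": [0.2, -0.7, 0], "fingers": 0.2},
    {"dp": [0.3, -1, 0], "fingers": 0.2},
    {"dp": [0.3, -1, 0], "fingers": 0.2},
    {"dp": [0.3, -1, 0], "fingers": 0.2},
    {"dp": [0.3, -1, 0], "fingers": 0.2},
    {"dp": [0.3, -1, 0], "fingers": 0.2}
  ]
}}

```text
validation failed for argument at $.ta...
```

Emit:
{"api": "step_arm", "payload": {
  "targets": [
    {"dp": [0, -0.2, 0.1], "fingers": 0.2},
    {"dp": [0, -0.4, 0.25], "fingers": 0.2},
    {"dp": [0, -0.57, 0.4], "fingers": 0.2},
    {"dp": [0, -0.57, 0.4], "fingers": 0.2},
    {"dp": [0, -0.57, 0.4], "fingers": 0.2},
    {"dp": [0, -0.57, 0.4], "fingers": 0.2},
    {"dp": [0, -0.57, 0.4], "fingers": 0.2},
    {"dp": [0, -0.57, 0.4], "fingers": 0.2}
  ]
}}

```text
validation failed for argument at $.ta...
```

```bash
python3 - <<'E'
from h import *
st();p,im=look('w2',['spacer_mid','slim_spindle','wide_roller_mid'])
for r in masks_of('wrist','spacer_mid')[:1]: 
    ys,xs=np.nonzero(r['pixels']); print(r['conf'],(xs.min()+xs.max())/2,(ys.min()+ys.max())/2,len(xs),onz(p,((xs.min()+xs.max())/2,(ys.min()+ys.max())/2),10))
E
```

```text
t 3.3 tcp [509.6 122.8 231.4] rpy [ 180.    0. -180.] F [ 0.1  0.7 -0.5] gap 85.5 grip 0.0 q [  8.  -4.  97.  -0.  87. -82.]
spacer_mid 0.32 [330. 292.] [648.3 187.2   6. ]
slim_spindle 0.8 [ 54. 252.] [ 594.1 -135.5   14. ]
0.56 6.5 121.0 437 [ 445.97795056 -162.85675147   10.        ]
```

View pics/w2.png

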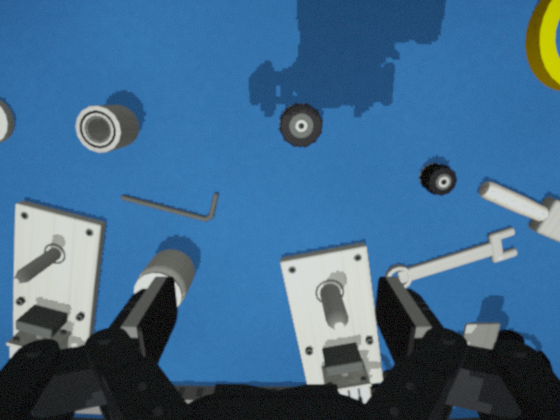

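The call was refused because "angular" must be in every row, so the view hasn't changed. I'll resend it.

Emit:
{"api": "step_arm", "payload": {
  "targets": [
    {"dp": [0.06, -0.2, 0], "angular": [0, 0, 0], "fingers": 0.2},
    {"dp": [0.12, -0.45, 0], "angular": [0, 0, 0], "fingers": 0.2},
    {"dp": [0.2, -0.7, 0], "angular": [0, 0, 0], "fingers": 0.2},
    {"dp": [0.3, -1, 0], "angular": [0, 0, 0], "fingers": 0.2},
    {"dp": [0.3, -1, 0], "angular": [0, 0, 0], "fingers": 0.2},
    {"dp": [0.3, -1, 0], "angular": [0, 0, 0], "fingers": 0.2},
    {"dp": [0.3, -1, 0], "angular": [0, 0, 0], "fingers": 0.2},
    {"dp": [0.3, -1, 0], "angular": [0, 0, 0], "fingers": 0.2}
  ]
}}

```text
time: 4.55
tool_pos: [450.1, -76.4, 231.2]
tcp_rot: [180.0, -0.0, -179.9]
ft_force: [0.2, 0.7, 0.1]
finger_gap: 68.2
grip_force: 0.0
```

Emit:
{"api": "step_arm", "payload": {
  "targets": [
    {"dp": [0, -0.2, 0.1], "angular": [0, 0, 0], "fingers": 0.2},
    {"dp": [0, -0.4, 0.25], "angular": [0, 0, 0], "fingers": 0.2},
    {"dp": [0, -0.57, 0.4], "angular": [0, 0, 0], "fingers": 0.2},
    {"dp": [0, -0.57, 0.4], "angular": [0, 0, 0], "fingers": 0.2},
    {"dp": [0, -0.57, 0.4], "angular": [0, 0, 0], "fingers": 0.2},
    {"dp": [0, -0.57, 0.4], "angular": [0, 0, 0], "fingers": 0.2},
    {"dp": [0, -0.57, 0.4], "angular": [0, 0, 0], "fingers": 0.2},
    {"dp": [0, -0.57, 0.4], "angular": [0, 0, 0], "fingers": 0.2}
  ]
}}

```text
time: 5.55
tool_pos: [450.1, -191.3, 151.9]
tcp_rot: [-180.0, 0.1, -180.0]
ft_force: [0.9, 0.9, 0.3]
finger_gap: 68.2
grip_force: 0.0
```

```bash
python3 - <<'E'
from h import *
st();p,im=look('w3',['spacer_mid','slim_spindle','wide_roller_mid'])
for r in masks_of('wrist','spacer_mid')[:1]: 
    ys,xs=np.nonzero(r['pixels']); print(r['conf'],(xs.min()+xs.max())/2,(ys.min()+ys.max())/2,len(xs),onz(p,((xs.min()+xs.max())/2,(ys.min()+ys.max())/2),10))
E
```

```text
t 5.55 tcp [ 450.1 -191.3  151.9] rpy [-1.8e+02  1.0e-01 -1.8e+02] F [0.9 0.9 0.3] gap 68.2 grip 0.0 q [ -29.   -7.  108.   -0.   79. -119.]
spacer_mid 0.82 [283. 192.] [ 445.  -186.6    6. ]
slim_spindle 0.59 [333. 345.] [ 597. -137.   14.]
wide_roller_mid 0.95 [119. 260.] [ 504.1 -331.7   18. ]
0.63 283.0 190.5 1741 [ 442.90573968 -186.57409755   10.        ]
```

View pics/w3.png

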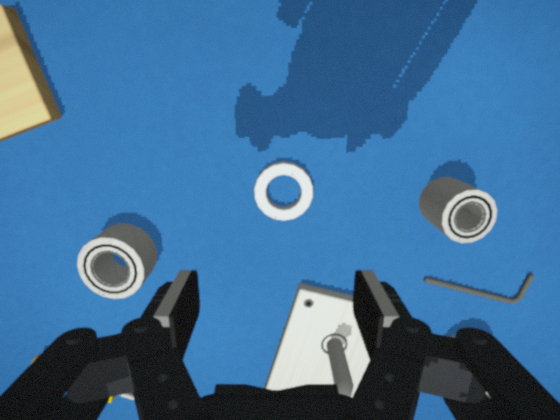

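The wrist view shows the spacer at (284,191), the wide roller top at (112,267) and the slim roller top at (468,216). I'll descend on the spacer and grip it.

Emit:
{"api": "step_arm", "payload": {
  "targets": [
    {"dp": [0.028, 0.022, 0.15], "angular": [0, 0, 0], "fingers": 0.2},
    {"dp": [0.028, 0.022, 0.3], "angular": [0, 0, 0], "fingers": 0.2},
    {"dp": [0.028, 0.022, 0.45], "angular": [0, 0, 0], "fingers": 0.2},
    {"dp": [0.028, 0.022, 0.6], "angular": [0, 0, 0], "fingers": 0.2},
    {"dp": [0.028, 0.022, 0.68], "angular": [0, 0, 0], "fingers": 0.2},
    {"dp": [0.028, 0.022, 0.72], "angular": [0, 0, 0], "fingers": 0.2},
    {"dp": [0.028, 0.022, 0.75], "angular": [0, 0, 0], "fingers": 0.2},
    {"dp": [0.028, 0.022, 0.75], "angular": [0, 0, 0], "fingers": 0.2}
  ]
}}

```text
time: 6.8
tool_pos: [444.5, -187.3, 1.7]
tcp_rot: [-180.0, 0.0, 180.0]
ft_force: [-1.3, -0.9, -0.1]
finger_gap: 68.6
grip_force: 0.0
```

Emit:
{"api": "step_arm", "payload": {
  "targets": [
    {"dp": [0, 0, 0], "angular": [0, 0, 0], "fingers": 0.3},
    {"dp": [0, 0, 0], "angular": [0, 0, 0], "fingers": 0.4},
    {"dp": [0, 0, 0], "angular": [0, 0, 0], "fingers": 0.5},
    {"dp": [0, 0, 0], "angular": [0, 0, 0], "fingers": 0.6},
    {"dp": [0, 0, 0], "angular": [0, 0, 0], "fingers": 0.6},
    {"dp": [0, 0, 0], "angular": [0, 0, 0], "fingers": 0.6},
    {"dp": [0, 0, 0], "angular": [0, 0, 0], "fingers": 0.6},
    {"dp": [0, 0, 0], "angular": [0, 0, 0], "fingers": 0.6}
  ],
  "newtons": 40
}}

```text
time: 7.8
tool_pos: [444.7, -187.4, 2.5]
tcp_rot: [-180.0, 0.1, 180.0]
ft_force: [-2.5, 2.4, 10.2]
finger_gap: 47.7
grip_force: 39.7
```

Emit:
{"api": "step_arm", "payload": {
  "targets": [
    {"dp": [0, 0, -0.1], "angular": [0, 0, 0], "fingers": 0.6},
    {"dp": [0, 0, -0.25], "angular": [0, 0, 0], "fingers": 0.6},
    {"dp": [0, 0, -0.4], "angular": [0, 0, 0], "fingers": 0.6},
    {"dp": [0, 0, -0.6], "angular": [0, 0, 0], "fingers": 0.6},
    {"dp": [0, 0, -0.8], "angular": [0, 0, 0], "fingers": 0.6},
    {"dp": [0, 0, -0.8], "angular": [0, 0, 0], "fingers": 0.6},
    {"dp": [0, 0, -0.8], "angular": [0, 0, 0], "fingers": 0.6},
    {"dp": [0, 0, -0.8], "angular": [0, 0, 0], "fingers": 0.6}
  ]
}}

```text
time: 8.8
tool_pos: [443.2, -186.6, 159.7]
tcp_rot: [179.9, -0.1, 180.0]
ft_force: [-0.4, 0.6, -1.5]
finger_gap: 47.6
grip_force: 41.3
```

```bash
python3 - <<'E'
from h import *
s=st();p,im=look('w4',['wide_roller_mid','slim_roller_mid','slim_spindle'])
cv2.imwrite('pics/w4c.png',cv2.resize(im[180:420,130:430],(750,600)))
for X in [(0,0,0),(25,0,0)]: print(proj(p,s['tool_pos']+np.array(X)))
E
```

```text
t 8.8 tcp [ 443.2 -186.6  159.7] rpy [ 1.799e+02 -1.000e-01  1.800e+02] F [-0.4  0.6 -1.5] gap 47.6 grip 41.3 q [ -29.   -9.  109.   -0.   80. -119.]
wide_roller_mid 0.75 [118. 262.] [ 502.6 -331.3   18. ]
slim_roller_mid 0.94 [447. 214.] [454.2 -41.5  24. ]
slim_spindle 0.95 [330. 348.] [ 599.3 -133.5   14. ]
[278.76289616 281.43291377]
[278.60356901 327.26235293]
```

View pics/w4c.png

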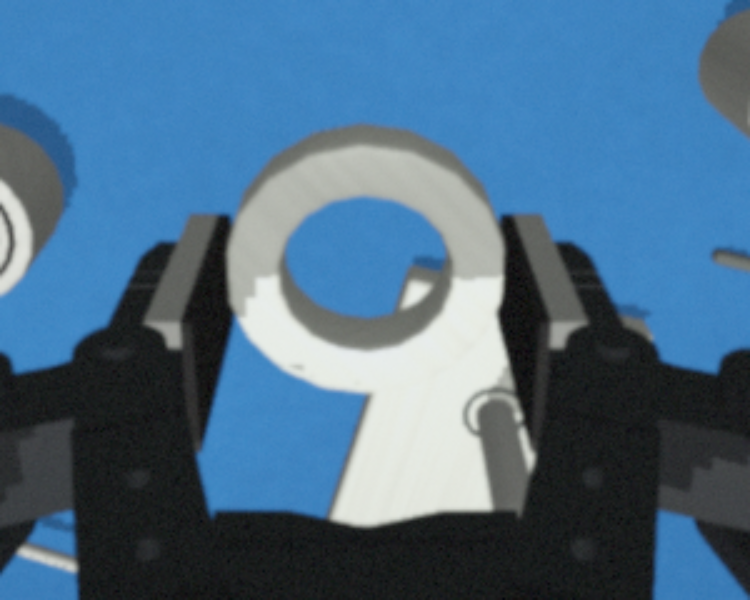

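The ring is held level, with the centre of its top at about (276,287) in the full image. I'll compute its offset from the TCP.

```bash
python3 - <<'E'
from h import *
p=camera_params('wrist');s=sense()
for z in (7,9.5,12): print(onz(p,(276,287),s['tool_pos'][2]+z)-s['tool_pos'])
for n,a,z in [('slim foot',(130+497/2.5,180+413/2.5),14),('wide top',(112,267),36)]: print(n,onz(p,a,z))
E
```

```text
[-1.10499282 -1.2951359   7.        ]
[-2.53554956 -1.30005304  9.5       ]
[-3.9661063  -1.30497019 12.        ]
slim foot [ 596.84109276 -134.7808113    14.        ]
wide top [ 499.13991414 -329.11760275   36.        ]
```

Emit:
{"api": "step_arm", "payload": {
  "targets": [
    {"dp": [-0.1, 0.2, 0], "angular": [0, 0, 0], "fingers": 0.6},
    {"dp": [-0.2, 0.4, 0], "angular": [0, 0, 0], "fingers": 0.6},
    {"dp": [-0.3, 0.65, 0], "angular": [0, 0, 0], "fingers": 0.6},
    {"dp": [-0.4, 0.9, 0], "angular": [0, 0, 0], "fingers": 0.6},
    {"dp": [-0.5, 1, 0], "angular": [0, 0, 0], "fingers": 0.6},
    {"dp": [-0.5, 1, 0], "angular": [0, 0, 0], "fingers": 0.6},
    {"dp": [-0.5, 1, 0], "angular": [0, 0, 0], "fingers": 0.6},
    {"dp": [-0.5, 1, 0], "angular": [0, 0, 0], "fingers": 0.6}
  ]
}}

```text
time: 10.0
tool_pos: [543.7, 11.9, 161.1]
tcp_rot: [-180.0, -0.0, 179.9]
ft_force: [0.1, -0.5, -1.2]
finger_gap: 48.0
grip_force: 41.4
```

Emit:
{"api": "step_arm", "payload": {
  "targets": [
    {"dp": [-0.1, 0.2, 0], "angular": [0, 0, 0], "fingers": 0.6},
    {"dp": [-0.2, 0.4, 0], "angular": [0, 0, 0], "fingers": 0.6},
    {"dp": [-0.3, 0.6, 0], "angular": [0, 0, 0], "fingers": 0.6},
    {"dp": [-0.4, 0.8, 0], "angular": [0, 0, 0], "fingers": 0.6},
    {"dp": [-0.5, 0.855, 0], "angular": [0, 0, 0], "fingers": 0.6},
    {"dp": [-0.5, 0.855, 0], "angular": [0, 0, 0], "fingers": 0.6},
    {"dp": [-0.5, 0.855, 0], "angular": [0, 0, 0], "fingers": 0.6},
    {"dp": [-0.5, 0.855, 0], "angular": [0, 0, 0], "fingers": 0.6}
  ]
}}

```text
time: 11.0
tool_pos: [643.8, 182.7, 161.4]
tcp_rot: [-180.0, -0.0, 179.9]
ft_force: [-0.2, 0.2, -0.4]
finger_gap: 47.9
grip_force: 41.5
```

```bash
python3 - <<'E'
from h import *
s=st();p,im=look('w5',['thick_spindle','large_cap_mid','small_cap_mid','slim_roller_mid'])
cv2.imwrite('pics/w5c.png',cv2.resize(im[180:420,130:430],(750,600)))
E
```

```text
t 11.0 tcp [643.8 182.7 161.4] rpy [-180.    -0.   179.9] F [-0.2  0.2 -0.4] gap 47.9 grip 41.5 q [ 11.  20.  78.  -0.  82. -78.]
thick_spindle 0.87 [281. 197.] [643.7 186.1  14. ]
small_cap_mid 0.68 [422.  27.] [508.  293.6  13.5]
```

View pics/w5c.png

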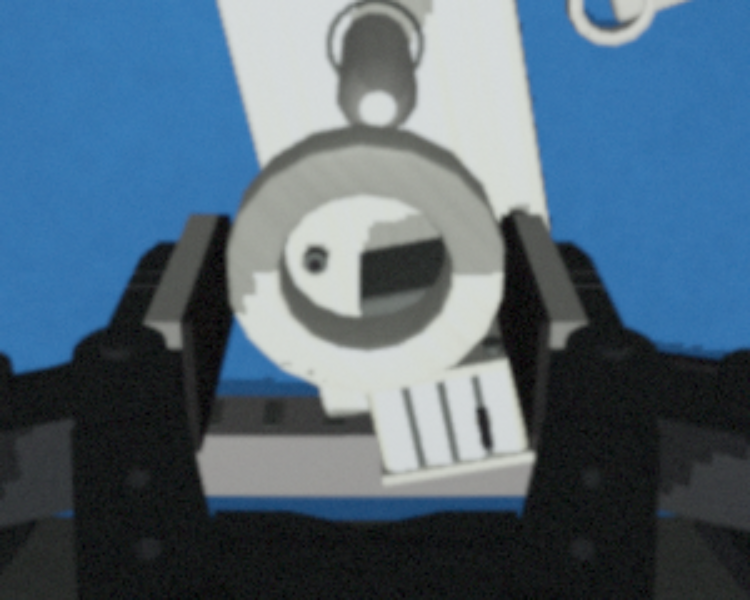

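The spindle foot is at (280.4,198), the tip at (281,223), and the ring's top centre at (276,287).

```bash
python3 - <<'E'
from h import *
p=camera_params('wrist');s=sense()
print(s['tool_pos'],onz(p,(280.4,198),14),onz(p,(281,223.2),80),onz(p,(276,287),s['tool_pos'][2]+9.5))
E
```

```text
[644.09477489 183.51268787 161.54625216] [644.87164617 186.16757201  14.        ] [644.56721014 185.71698506  80.        ] [641.53160451 182.21697859 171.04625216]
```

Emit:
{"api": "step_arm", "payload": {
  "targets": [
    {"dp": [-0.015, 0.018, 0.1], "angular": [0, 0, 0], "fingers": 0.6},
    {"dp": [-0.015, 0.018, 0.2], "angular": [0, 0, 0], "fingers": 0.6},
    {"dp": [-0.015, 0.018, 0.3], "angular": [0, 0, 0], "fingers": 0.6},
    {"dp": [-0.015, 0.018, 0.4], "angular": [0, 0, 0], "fingers": 0.6},
    {"dp": [-0.015, 0.018, 0.5], "angular": [0, 0, 0], "fingers": 0.6},
    {"dp": [-0.015, 0.018, 0.55], "angular": [0, 0, 0], "fingers": 0.6},
    {"dp": [-0.015, 0.018, 0.6], "angular": [0, 0, 0], "fingers": 0.6},
    {"dp": [-0.015, 0.018, 0.6], "angular": [0, 0, 0], "fingers": 0.6}
  ]
}}

```text
time: 12.25
tool_pos: [646.8, 187.3, 40.6]
tcp_rot: [-180.0, -0.1, 180.0]
ft_force: [-0.4, 0.7, 0.4]
finger_gap: 47.9
grip_force: 41.5
```

```bash
python3 - <<'E'
from h import *
s=st();p,im=look('w6',[])
cv2.imwrite('pics/w6c.png',cv2.resize(im[180:420,130:430],(750,600)))
E
```

```text
t 12.25 tcp [646.8 187.3  40.6] rpy [-1.8e+02 -1.0e-01  1.8e+02] F [-0.4  0.7  0.4] gap 47.9 grip 41.5 q [ 12.  27.  82.  -0.  71. -78.]
```

View pics/w6c.png

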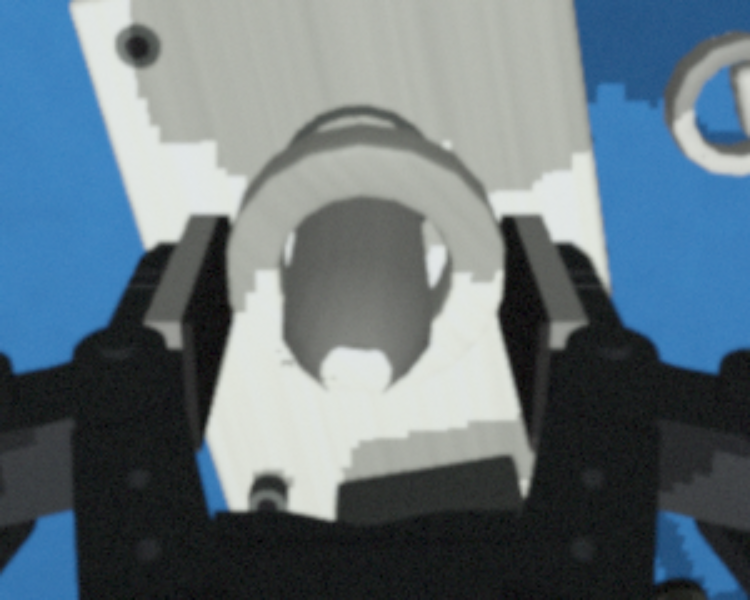

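The ring is centred around the spindle, with the tip visible in the bore at (355,370) of the crop. I'll lower it, release and rise.

Emit:
{"api": "step_arm", "payload": {
  "targets": [
    {"dp": [0, 0, 0.03], "angular": [0, 0, 0], "fingers": 0.6},
    {"dp": [0, 0, 0.06], "angular": [0, 0, 0], "fingers": 0.6},
    {"dp": [0, 0, 0.09], "angular": [0, 0, 0], "fingers": 0.6},
    {"dp": [0, 0, 0.115], "angular": [0, 0, 0], "fingers": 0.6},
    {"dp": [0, 0, 0.115], "angular": [0, 0, 0], "fingers": 0.6},
    {"dp": [0, 0, 0.115], "angular": [0, 0, 0], "fingers": 0.2},
    {"dp": [0, 0, 0.115], "angular": [0, 0, 0], "fingers": 0.2},
    {"dp": [0, 0, 0.115], "angular": [0, 0, 0], "fingers": 0.2}
  ]
}}

```text
time: 13.3
tool_pos: [647.5, 187.5, 18.7]
tcp_rot: [180.0, 0.0, 180.0]
ft_force: [-0.0, 0.7, 0.2]
finger_gap: 68.6
grip_force: 0.0
```

Emit:
{"api": "step_arm", "payload": {
  "targets": [
    {"dp": [0, 0, -0.1], "angular": [0, 0, 0], "fingers": 0.2},
    {"dp": [0, 0, -0.3], "angular": [0, 0, 0], "fingers": 0.2},
    {"dp": [0, 0, -0.5], "angular": [0, 0, 0], "fingers": 0.2},
    {"dp": [0, 0, -0.75], "angular": [0, 0, 0], "fingers": 0.2},
    {"dp": [0.1, -0.1, -0.75], "angular": [0, 0, 0], "fingers": 0},
    {"dp": [0.2, -0.4, -0.75], "angular": [0, 0, 0], "fingers": 0},
    {"dp": [0.3, -0.6, -0.75], "angular": [0, 0, 0], "fingers": 0},
    {"dp": [0.3, -0.6, -0.75], "angular": [0, 0, 0], "fingers": 0}
  ]
}}

```text
time: 14.3
tool_pos: [586.6, 64.7, 170.1]
tcp_rot: [-180.0, 0.1, 179.8]
ft_force: [0.2, 0.5, 0.1]
finger_gap: 85.4
grip_force: 0.0
```

```bash
python3 - <<'E'
from h import *
s=st();p,im=look('w7',['thick_spindle','spacer_mid'])
r=masks_of('wrist','spacer_mid')
for q in r[:2]:
    ys,xs=np.nonzero(q['pixels']);print(q['conf'],q['at'],xs.min(),xs.max(),ys.min(),ys.max())
E
```

```text
t 14.3 tcp [586.6  64.7 170.1] rpy [-1.800e+02  1.000e-01  1.798e+02] F [0.2 0.5 0.1] gap 85.4 grip 0.0 q [  1.   8.  91.  -0.  81. -88.]
thick_spindle 0.59 [406. 250.] [641.2 185.6  14. ]
spacer_mid 0.6 [409. 260.] [655.7 193.8   6. ]
0.79 [402.3, 248.5] 381 436 232 285
```

Emit:
{"api": "step_arm", "payload": {
  "targets": [
    {"dp": [0.04, -0.2, 0], "angular": [0, 0, 0], "fingers": 0},
    {"dp": [0.08, -0.4, 0], "angular": [0, 0, 0], "fingers": 0},
    {"dp": [0.12, -0.7, 0], "angular": [0, 0, 0], "fingers": 0},
    {"dp": [0.2, -1, 0], "angular": [0, 0, 0], "fingers": 0},
    {"dp": [0.2, -1, 0], "angular": [0, 0, 0], "fingers": 0},
    {"dp": [0.2, -1, 0], "angular": [0, 0, 0], "fingers": 0},
    {"dp": [0.2, -1, 0], "angular": [0, 0, 0], "fingers": 0},
    {"dp": [0.2, -1, 0], "angular": [0, 0, 0], "fingers": 0}
  ]
}}

```text
time: 15.5
tool_pos: [547.6, -131.1, 168.3]
tcp_rot: [180.0, -0.0, -179.9]
ft_force: [-0.4, 0.2, 0.1]
finger_gap: 85.5
grip_force: 0.0
```

Emit:
{"api": "step_arm", "payload": {
  "targets": [
    {"dp": [0.04, -0.2, 0], "angular": [0, 0, 0], "fingers": 0},
    {"dp": [0.08, -0.4, 0], "angular": [0, 0, 0], "fingers": 0},
    {"dp": [0.12, -0.7, 0], "angular": [0, 0, 0], "fingers": 0},
    {"dp": [0.22, -0.98, 0], "angular": [0, 0, 0], "fingers": 0},
    {"dp": [0.22, -0.98, 0], "angular": [0, 0, 0], "fingers": 0},
    {"dp": [0.22, -0.98, 0], "angular": [0, 0, 0], "fingers": 0},
    {"dp": [0.22, -0.98, 0], "angular": [0, 0, 0], "fingers": 0},
    {"dp": [0.22, -0.98, 0], "angular": [0, 0, 0], "fingers": 0}
  ]
}}

```text
time: 16.5
tool_pos: [503.7, -327.2, 168.3]
tcp_rot: [180.0, 0.0, -179.9]
ft_force: [0.1, 0.4, 0.3]
finger_gap: 85.3
grip_force: 0.0
```

```bash
python3 - <<'E'
from h import *
s=st();p,im=look('w8',['wide_roller_mid'])
cv2.imwrite('pics/w8c.png',im[100:400,100:500])
E
```

```text
t 16.5 tcp [ 503.7 -327.2  168.3] rpy [ 180.     0.  -179.9] F [0.1 0.4 0.3] gap 85.3 grip 0.0 q [ -38.   10.   89.    0.   81. -128.]
wide_roller_mid 0.75 [275. 194.] [ 502.  -329.3   18. ]
```

View pics/w8c.png

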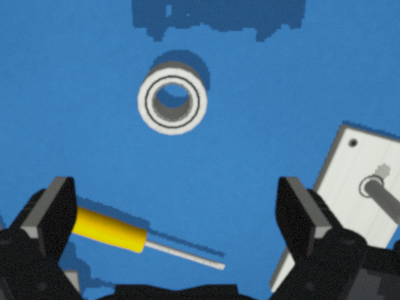

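The wide roller's top is at (273,202), about (501,−329) in world coordinates. I'll descend and grip it.

Emit:
{"api": "step_arm", "payload": {
  "targets": [
    {"dp": [0.013, -0.01, 0.2], "angular": [0, 0, 0], "fingers": 0},
    {"dp": [0.013, -0.01, 0.4], "angular": [0, 0, 0], "fingers": 0},
    {"dp": [0.013, -0.01, 0.55], "angular": [0, 0, 0], "fingers": 0},
    {"dp": [0.013, -0.01, 0.7], "angular": [0, 0, 0], "fingers": 0},
    {"dp": [0.013, -0.01, 0.78], "angular": [0, 0, 0], "fingers": 0},
    {"dp": [0.013, -0.01, 0.827], "angular": [0, 0, 0], "fingers": 0},
    {"dp": [0.013, -0.01, 0.827], "angular": [0, 0, 0], "fingers": 0},
    {"dp": [0.013, -0.01, 0.827], "angular": [0, 0, 0], "fingers": 0}
  ]
}}

```text
time: 17.6
tool_pos: [501.4, -331.2, 4.2]
tcp_rot: [-179.9, 0.1, 180.0]
ft_force: [0.8, 0.0, 0.5]
finger_gap: 85.3
grip_force: 0.0
```

Emit:
{"api": "step_arm", "payload": {
  "targets": [
    {"dp": [0, 0, 0], "angular": [0, 0, 0], "fingers": 0.1},
    {"dp": [0, 0, 0], "angular": [0, 0, 0], "fingers": 0.2},
    {"dp": [0, 0, 0], "angular": [0, 0, 0], "fingers": 0.3},
    {"dp": [0, 0, 0], "angular": [0, 0, 0], "fingers": 0.4},
    {"dp": [0, 0, 0], "angular": [0, 0, 0], "fingers": 0.5},
    {"dp": [0, 0, 0], "angular": [0, 0, 0], "fingers": 0.5},
    {"dp": [0, 0, 0], "angular": [0, 0, 0], "fingers": 0.5},
    {"dp": [0, 0, 0], "angular": [0, 0, 0], "fingers": 0.5}
  ],
  "newtons": 70
}}

```text
time: 18.6
tool_pos: [500.9, -330.8, 3.7]
tcp_rot: [-180.0, 0.0, 180.0]
ft_force: [-2.1, 0.7, 6.4]
finger_gap: 56.5
grip_force: 75.3
```

Emit:
{"api": "step_arm", "payload": {
  "targets": [
    {"dp": [0, 0, -0.1], "angular": [0, 0, 0], "fingers": 0.55},
    {"dp": [0, 0, -0.2], "angular": [0, 0, 0], "fingers": 0.55},
    {"dp": [0, 0, -0.35], "angular": [0, 0, 0], "fingers": 0.55},
    {"dp": [0, 0, -0.5], "angular": [0, 0, 0], "fingers": 0.55},
    {"dp": [0, 0, -0.65], "angular": [0, 0, 0], "fingers": 0.55},
    {"dp": [0, 0, -0.8], "angular": [0, 0, 0], "fingers": 0.55},
    {"dp": [0, 0, -0.8], "angular": [0, 0, 0], "fingers": 0.55},
    {"dp": [0, 0, -0.8], "angular": [0, 0, 0], "fingers": 0.55}
  ]
}}

```text
time: 19.6
tool_pos: [500.1, -330.3, 162.2]
tcp_rot: [180.0, -0.0, 180.0]
ft_force: [0.1, -0.2, -5.0]
finger_gap: 56.6
grip_force: 75.8
```

Emit:
{"api": "step_arm", "payload": {
  "targets": [
    {"dp": [-0.03, 0.15, 0], "angular": [0, 0, 0], "fingers": 0.55},
    {"dp": [-0.1, 0.35, 0], "angular": [0, 0, 0], "fingers": 0.55},
    {"dp": [-0.15, 0.6, 0], "angular": [0, 0, 0], "fingers": 0.55},
    {"dp": [-0.2, 0.8, 0], "angular": [0, 0, 0], "fingers": 0.55},
    {"dp": [-0.25, 0.9, 0], "angular": [0, 0, 0], "fingers": 0.55},
    {"dp": [-0.25, 0.9, 0], "angular": [0, 0, 0], "fingers": 0.55},
    {"dp": [-0.25, 0.9, 0], "angular": [0, 0, 0], "fingers": 0.55},
    {"dp": [-0.25, 0.9, 0], "angular": [0, 0, 0], "fingers": 0.55}
  ]
}}

```text
time: 20.6
tool_pos: [549.9, -151.4, 162.2]
tcp_rot: [180.0, -0.1, 179.9]
ft_force: [-0.3, -0.0, -4.1]
finger_gap: 56.5
grip_force: 76.0
```

Emit:
{"api": "step_arm", "payload": {
  "targets": [
    {"dp": [-0.03, 0.15, 0], "angular": [0, 0, 0], "fingers": 0.55},
    {"dp": [-0.1, 0.35, 0], "angular": [0, 0, 0], "fingers": 0.55},
    {"dp": [-0.15, 0.6, 0], "angular": [0, 0, 0], "fingers": 0.55},
    {"dp": [-0.2, 0.8, 0], "angular": [0, 0, 0], "fingers": 0.55},
    {"dp": [-0.25, 0.9, 0], "angular": [0, 0, 0], "fingers": 0.55},
    {"dp": [-0.25, 0.9, 0], "angular": [0, 0, 0], "fingers": 0.55},
    {"dp": [-0.25, 0.9, 0], "angular": [0, 0, 0], "fingers": 0.55},
    {"dp": [-0.25, 0.9, 0], "angular": [0, 0, 0], "fingers": 0.55}
  ]
}}

```text
time: 21.6
tool_pos: [600.4, 28.1, 162.8]
tcp_rot: [-180.0, -0.0, 179.9]
ft_force: [-0.4, 0.4, -3.1]
finger_gap: 56.2
grip_force: 76.2
```

Emit:
{"api": "step_arm", "payload": {
  "targets": [
    {"dp": [-0.03, 0.15, 0], "angular": [0, 0, 0], "fingers": 0.55},
    {"dp": [-0.1, 0.35, 0], "angular": [0, 0, 0], "fingers": 0.55},
    {"dp": [-0.15, 0.55, 0], "angular": [0, 0, 0], "fingers": 0.55},
    {"dp": [-0.235, 0.785, 0], "angular": [0, 0, 0], "fingers": 0.55},
    {"dp": [-0.235, 0.785, 0], "angular": [0, 0, 0], "fingers": 0.55},
    {"dp": [-0.235, 0.785, 0], "angular": [0, 0, 0], "fingers": 0.55},
    {"dp": [-0.235, 0.785, 0], "angular": [0, 0, 0], "fingers": 0.55},
    {"dp": [-0.235, 0.785, 0], "angular": [0, 0, 0], "fingers": 0.55}
  ]
}}

```text
time: 22.6
tool_pos: [647.7, 185.2, 163.1]
tcp_rot: [-180.0, 0.0, 179.9]
ft_force: [0.2, 1.2, -4.2]
finger_gap: 56.6
grip_force: 76.4
```

```bash
python3 - <<'E'
from h import *
s=st();p,im=look('w9',[])
cv2.imwrite('pics/w9c.png',cv2.resize(im[180:420,130:430],(750,600)))
E
```

```text
t 22.6 tcp [647.7 185.2 163.1] rpy [-180.     0.   179.9] F [ 0.2  1.2 -4.2] gap 56.6 grip 76.4 q [ 12.  21.  77.  -0.  82. -78.]
```

View pics/w9c.png

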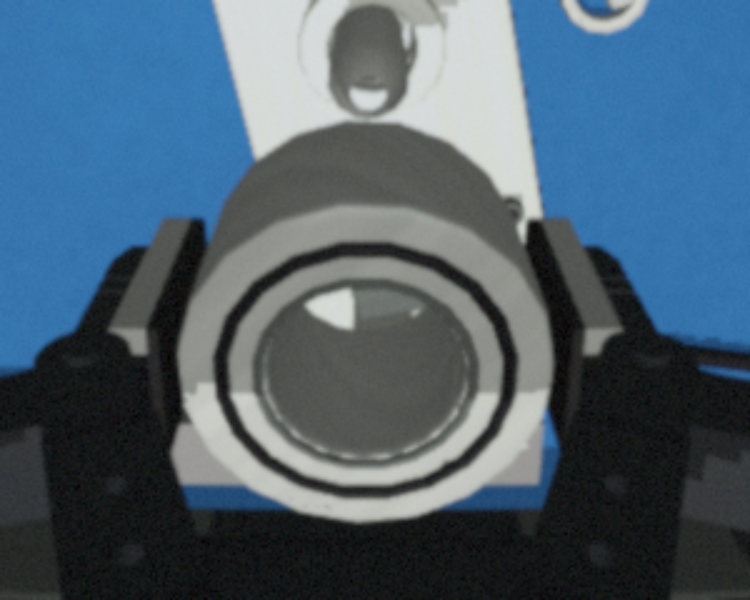

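The spacer lies flat around the spindle. The roller's top centre is at (276.6,328) and the spindle tip at (278,218).

```bash
python3 - <<'E'
from h import *
p=camera_params('wrist');s=sense()
a=onz(p,(276.6,328),s['tool_pos'][2]+32.5);b=onz(p,(278,218.2),80);print(s['tool_pos'],a-s['tool_pos'],b, b-a)
E
```

```text
[647.65497637 185.41574388 163.12459759] [ 1.65077495 -1.09134822 32.5       ] [645.06675022 185.57361146  80.        ] [  -4.2390011     1.2492158  -115.62459759]
```

Emit:
{"api": "step_arm", "payload": {
  "targets": [
    {"dp": [0.021, 0.006, 0.1], "angular": [0, 0, 0], "fingers": 0.55},
    {"dp": [0.021, 0.006, 0.2], "angular": [0, 0, 0], "fingers": 0.55},
    {"dp": [0.021, 0.006, 0.3], "angular": [0, 0, 0], "fingers": 0.55},
    {"dp": [0.021, 0.006, 0.37], "angular": [0, 0, 0], "fingers": 0.55},
    {"dp": [0.021, 0.006, 0.43], "angular": [0, 0, 0], "fingers": 0.55},
    {"dp": [0.021, 0.006, 0.49], "angular": [0, 0, 0], "fingers": 0.55},
    {"dp": [0.021, 0.006, 0.54], "angular": [0, 0, 0], "fingers": 0.55},
    {"dp": [0.021, 0.006, 0.58], "angular": [0, 0, 0], "fingers": 0.55}
  ]
}}

```text
time: 23.65
tool_pos: [643.5, 187.6, 46.4]
tcp_rot: [180.0, 0.0, 180.0]
ft_force: [-0.9, -0.1, -4.2]
finger_gap: 56.9
grip_force: 76.4
```

Emit:
{"api": "step_arm", "payload": {
  "targets": [
    {"dp": [0, 0, 0.02], "angular": [0, 0, 0], "fingers": 0.55},
    {"dp": [0, 0, 0.04], "angular": [0, 0, 0], "fingers": 0.55},
    {"dp": [0, 0, 0.06], "angular": [0, 0, 0], "fingers": 0.55},
    {"dp": [0, 0, 0.07], "angular": [0, 0, 0], "fingers": 0.55},
    {"dp": [0, 0, 0.075], "angular": [0, 0, 0], "fingers": 0.55},
    {"dp": [0, 0, 0.08], "angular": [0, 0, 0], "fingers": 0.55},
    {"dp": [0, 0, 0.08], "angular": [0, 0, 0], "fingers": 0.55},
    {"dp": [0, 0, 0.08], "angular": [0, 0, 0], "fingers": 0.55}
  ]
}}

```text
time: 24.65
tool_pos: [643.5, 187.6, 31.0]
tcp_rot: [180.0, 0.0, 180.0]
ft_force: [0.5, -0.5, -3.3]
finger_gap: 56.0
grip_force: 76.4
```

Emit:
{"api": "step_arm", "payload": {
  "targets": [
    {"dp": [0, 0, 0.004], "angular": [0, 0, 0], "fingers": 0.55},
    {"dp": [0, 0, 0.008], "angular": [0, 0, 0], "fingers": 0.55},
    {"dp": [0, 0, 0.008], "angular": [0, 0, 0], "fingers": 0.55},
    {"dp": [0, 0, 0.008], "angular": [0, 0, 0], "fingers": 0.3},
    {"dp": [0, 0, 0.008], "angular": [0, 0, 0], "fingers": 0.2},
    {"dp": [0, 0, 0.008], "angular": [0, 0, 0], "fingers": 0.1},
    {"dp": [0, 0, 0.008], "angular": [0, 0, 0], "fingers": 0.1},
    {"dp": [0, 0, 0.008], "angular": [0, 0, 0], "fingers": 0.1}
  ]
}}

```text
time: 25.65
tool_pos: [643.4, 187.6, 29.3]
tcp_rot: [180.0, 0.0, 180.0]
ft_force: [-0.4, -0.1, 0.8]
finger_gap: 77.1
grip_force: 0.0
```

Emit:
{"api": "step_arm", "payload": {
  "targets": [
    {"dp": [0, 0, -0.1], "angular": [0, 0, 0], "fingers": 0.1},
    {"dp": [0, 0, -0.3], "angular": [0, 0, 0], "fingers": 0.1},
    {"dp": [0, 0, -0.5], "angular": [0, 0, 0], "fingers": 0.1},
    {"dp": [0.2, -0.04, -0.6], "angular": [0, 0, 0], "fingers": 0.2},
    {"dp": [0.4, -0.08, -0.6], "angular": [0, 0, 0], "fingers": 0.2},
    {"dp": [0.7, -0.16, -0.6], "angular": [0, 0, 0], "fingers": 0.2},
    {"dp": [0.93, -0.2, -0.6], "angular": [0, 0, 0], "fingers": 0.2},
    {"dp": [0.93, -0.2, -0.6], "angular": [0, 0, 0], "fingers": 0.2}
  ]
}}

```text
time: 26.65
tool_pos: [454.4, 147.3, 149.7]
tcp_rot: [-180.0, -0.0, -180.0]
ft_force: [0.9, 0.4, 0.8]
finger_gap: 67.9
grip_force: 0.0
```

```bash
python3 - <<'E'
from h import *
s=st();p,im=look('w10',['large_cap_mid','thick_spindle','wide_roller_mid'])
cv2.imwrite('pics/w10c.png',im[100:420,100:460])
E
```

```text
t 26.65 tcp [454.4 147.3 149.7] rpy [-180.   -0. -180.] F [0.9 0.4 0.8] gap 67.9 grip 0.0 q [ 12.  -9. 110.   0.  79. -78.]
large_cap_mid 0.92 [272. 196.] [450.5 142.9  13.5]
```

View pics/w10c.png

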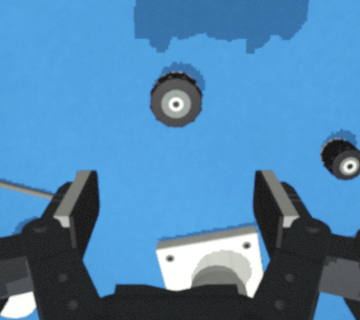

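The large cap is at about (275,203), world (450.5,144). The wide roller's rim around its spindle is visible at the bottom of the picture. I'll grip the cap.

Emit:
{"api": "step_arm", "payload": {
  "targets": [
    {"dp": [0.02, -0.017, 0.2], "angular": [0, 0, 0], "fingers": 0.2},
    {"dp": [0.02, -0.017, 0.35], "angular": [0, 0, 0], "fingers": 0.2},
    {"dp": [0.02, -0.017, 0.5], "angular": [0, 0, 0], "fingers": 0.2},
    {"dp": [0.02, -0.017, 0.6], "angular": [0, 0, 0], "fingers": 0.2},
    {"dp": [0.02, -0.017, 0.68], "angular": [0, 0, 0], "fingers": 0.2},
    {"dp": [0.02, -0.017, 0.723], "angular": [0, 0, 0], "fingers": 0.2},
    {"dp": [0.02, -0.017, 0.723], "angular": [0, 0, 0], "fingers": 0.2},
    {"dp": [0.02, -0.017, 0.723], "angular": [0, 0, 0], "fingers": 0.25}
  ]
}}

```text
time: 27.85
tool_pos: [454.2, 144.4, 5.5]
tcp_rot: [180.0, 0.1, 180.0]
ft_force: [-0.1, -0.8, 0.6]
finger_gap: 64.0
grip_force: 0.0
```

Emit:
{"api": "step_arm", "payload": {
  "targets": [
    {"dp": [0, 0, 0], "angular": [0, 0, 0], "fingers": 0.3},
    {"dp": [0, 0, 0], "angular": [0, 0, 0], "fingers": 0.4},
    {"dp": [0, 0, 0], "angular": [0, 0, 0], "fingers": 0.5},
    {"dp": [0, 0, 0], "angular": [0, 0, 0], "fingers": 0.6},
    {"dp": [0, 0, 0], "angular": [0, 0, 0], "fingers": 0.7},
    {"dp": [0, 0, 0], "angular": [0, 0, 0], "fingers": 0.7},
    {"dp": [0, 0, 0], "angular": [0, 0, 0], "fingers": 0.7},
    {"dp": [0, 0, 0], "angular": [0, 0, 0], "fingers": 0.7}
  ],
  "newtons": 40
}}

```text
time: 28.85
tool_pos: [453.8, 144.4, 5.3]
tcp_rot: [180.0, 0.0, 180.0]
ft_force: [-1.1, 0.5, 6.1]
finger_gap: 40.6
grip_force: 40.5
```

Emit:
{"api": "step_arm", "payload": {
  "targets": [
    {"dp": [0, 0, -0.1], "angular": [0, 0, 0], "fingers": 0.7},
    {"dp": [0, 0, -0.25], "angular": [0, 0, 0], "fingers": 0.7},
    {"dp": [0, 0, -0.5], "angular": [0, 0, 0], "fingers": 0.7},
    {"dp": [-0.2, 0.04, -0.75], "angular": [0, 0, 0], "fingers": 0.7},
    {"dp": [-0.4, 0.1, -0.8], "angular": [0, 0, 0], "fingers": 0.7},
    {"dp": [-0.65, 0.15, -0.8], "angular": [0, 0, 0], "fingers": 0.7},
    {"dp": [-0.96, 0.21, -0.8], "angular": [0, 0, 0], "fingers": 0.7},
    {"dp": [-0.96, 0.21, -0.8], "angular": [0, 0, 0], "fingers": 0.7}
  ]
}}

```text
time: 29.85
tool_pos: [647.0, 186.1, 159.5]
tcp_rot: [-179.9, -0.3, 180.0]
ft_force: [-0.9, -0.6, -2.0]
finger_gap: 40.8
grip_force: 40.8
```

```bash
python3 - <<'E'
from h import *
s=st();p,im=look('w11',['large_cap_mid','thick_spindle'])
for n in ['large_cap_mid','wide_roller_mid','thick_spindle']:
  for q in masks_of('wrist',n)[:1]:
    ys,xs=np.nonzero(q['pixels']);print(n,q['conf'],q['at'],xs.min(),xs.max(),ys.min(),ys.max())
cv2.imwrite('pics/w11c.png',cv2.resize(im[150:420,130:430],(660,594)))
E
```

```text
t 29.85 tcp [647.  186.1 159.5] rpy [-179.9   -0.3  180. ] F [-0.9 -0.6 -2. ] gap 40.8 grip 40.8 q [ 12.  21.  77.  -0.  82. -78.]
large_cap_mid 0.81 [277. 288.] [733.2 185.3  13.5]
thick_spindle 0.77 [279. 196.] [644.7 187.4  14. ]
large_cap_mid 0.91 [274.8, 289.0] 226 326 234 345
wide_roller_mid 0.82 [280.9, 193.7] 239 317 169 241
thick_spindle 0.75 [287.8, 195.9] 207 347 125 372
```

View pics/w11c.png

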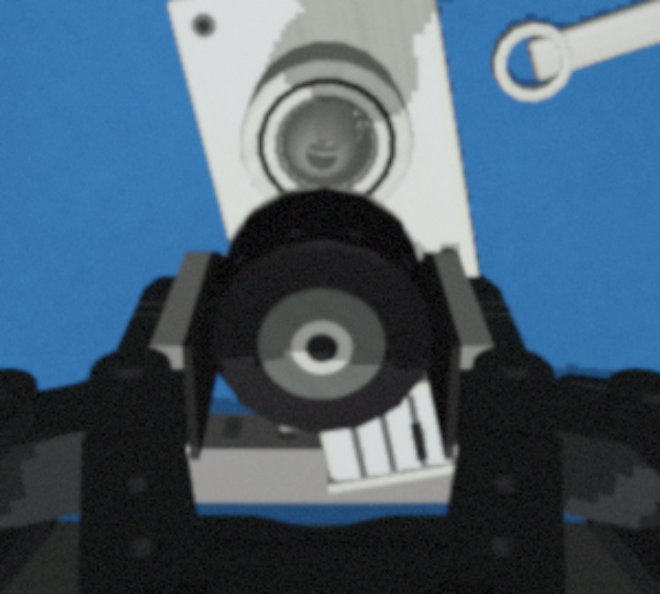

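The roller is seated level. The cap's screw head is at (275.9,307.7) and the roller's seal-ring centre at (278.6,213.6).

```bash
python3 - <<'E'
from h import *
p=camera_params('wrist');s=sense()
a=onz(p,(275.9,307.7),s['tool_pos'][2]+21.7);b=onz(p,(278.6,213.6),62);c=onz(p,(276.6,222),80);print(s['tool_pos'],a-s['tool_pos'],b,c, b-a,c-a)
E
```

```text
[644.83381542 186.24045458 166.15145455] [-0.19024701 -1.36838235 21.7       ] [645.86318601 187.00589787  62.        ] [646.1587666  185.46472729  80.        ] [   1.21961761    2.13382564 -125.85145455] [   1.51519819    0.59265507 -107.85145455]
```

```bash
python3 - <<'E'
from h import *
p=camera_params('wrist');s=sense()
d=np.array([647.0,186.1,159.5])-s['tool_pos']; p['t']=np.array(p['t'])-np.array(p['R'])@d
T=s['tool_pos']+d
a=onz(p,(275.9,307.7),T[2]+21.7);b=onz(p,(278.6,213.6),62);c=onz(p,(276.6,222),80);print(s['tool_pos'],a-T,b,c,b-(a-T),c-(a-T))
E
```

```text
[644.83381542 186.24045458 166.15145455] [-0.19024701 -1.36838235 21.7       ] [645.86761499 186.80355468  62.        ] [645.98408845 185.30241839  80.        ] [646.057862   188.17193703  40.3       ] [646.17433547 186.67080074  58.3       ]
```

Emit:
{"api": "step_arm", "payload": {
  "targets": [
    {"dp": [-0.003, 0.004, 0.1], "angular": [0, 0, 0], "fingers": 0.7},
    {"dp": [-0.003, 0.004, 0.2], "angular": [0, 0, 0], "fingers": 0.7},
    {"dp": [-0.003, 0.004, 0.3], "angular": [0, 0, 0], "fingers": 0.7},
    {"dp": [-0.003, 0.004, 0.36], "angular": [0, 0, 0], "fingers": 0.7},
    {"dp": [-0.003, 0.004, 0.4], "angular": [0, 0, 0], "fingers": 0.7},
    {"dp": [-0.003, 0.004, 0.43], "angular": [0, 0, 0], "fingers": 0.7},
    {"dp": [-0.003, 0.004, 0.45], "angular": [0, 0, 0], "fingers": 0.7},
    {"dp": [-0.003, 0.004, 0.45], "angular": [0, 0, 0], "fingers": 0.7}
  ]
}}

```text
time: 31.15
tool_pos: [646.1, 187.0, 74.7]
tcp_rot: [180.0, 0.0, 180.0]
ft_force: [0.0, -0.2, -0.5]
finger_gap: 40.2
grip_force: 40.8
```

Emit:
{"api": "step_arm", "payload": {
  "targets": [
    {"dp": [0, 0, 0.01], "angular": [0, 0, 0], "fingers": 0.7},
    {"dp": [0, 0, 0.02], "angular": [0, 0, 0], "fingers": 0.7},
    {"dp": [0, 0, 0.03], "angular": [0, 0, 0], "fingers": 0.7},
    {"dp": [0, 0, 0.035], "angular": [0, 0, 0], "fingers": 0.7},
    {"dp": [0, 0, 0.035], "angular": [0, 0, 0], "fingers": 0.7},
    {"dp": [0, 0, 0.035], "angular": [0, 0, 0], "fingers": 0.7},
    {"dp": [0, 0, 0.035], "angular": [0, 0, 0], "fingers": 0.7},
    {"dp": [0, 0, 0.035], "angular": [0, 0, 0], "fingers": 0.7}
  ]
}}

```text
time: 32.15
tool_pos: [646.0, 187.0, 67.7]
tcp_rot: [-180.0, 0.0, 180.0]
ft_force: [0.2, 0.4, -0.7]
finger_gap: 40.9
grip_force: 40.8
```

Emit:
{"api": "step_arm", "payload": {
  "targets": [
    {"dp": [0, 0, 0], "angular": [0, 0, 0], "fingers": 0.5},
    {"dp": [0, 0, 0], "angular": [0, 0, 0], "fingers": 0.3},
    {"dp": [0, 0, 0], "angular": [0, 0, 0], "fingers": 0.2},
    {"dp": [0, 0, 0], "angular": [0, 0, 0], "fingers": 0.2},
    {"dp": [0, 0, -0.2], "angular": [0, 0, 0], "fingers": 0.2},
    {"dp": [0, 0, -0.4], "angular": [0, 0, 0], "fingers": 0.2},
    {"dp": [0.15, -0.2, -0.5], "angular": [0, 0, 0], "fingers": 0.2},
    {"dp": [0.3, -0.4, -0.5], "angular": [0, 0, 0], "fingers": 0.2}
  ]
}}

```text
time: 33.15
tool_pos: [587.0, 106.6, 170.6]
tcp_rot: [180.0, 0.3, -179.9]
ft_force: [0.4, -0.3, 0.0]
finger_gap: 68.3
grip_force: 0.0
```

Emit:
{"api": "step_arm", "payload": {
  "targets": [
    {"dp": [0.15, -0.2, 0], "angular": [0, 0, 0], "fingers": 0.2},
    {"dp": [0.3, -0.4, 0], "angular": [0, 0, 0], "fingers": 0.2},
    {"dp": [0.5, -0.6, 0], "angular": [0, 0, 0], "fingers": 0.2},
    {"dp": [0.663, -0.755, 0], "angular": [0, 0, 0], "fingers": 0.2},
    {"dp": [0.663, -0.755, 0], "angular": [0, 0, 0], "fingers": 0.2},
    {"dp": [0.663, -0.755, 0], "angular": [0, 0, 0], "fingers": 0.2},
    {"dp": [0.663, -0.755, 0], "angular": [0, 0, 0], "fingers": 0.2},
    {"dp": [0.663, -0.755, 0], "angular": [0, 0, 0], "fingers": 0.2}
  ]
}}

```text
time: 34.15
tool_pos: [453.8, -43.3, 167.6]
tcp_rot: [180.0, -0.0, -179.9]
ft_force: [0.2, -0.3, -0.3]
finger_gap: 68.2
grip_force: 0.0
```

```bash
python3 - <<'E'
from h import *
s=st();p,im=look('w12',['slim_roller_mid','slim_spindle'])
g=im[120:280,200:360]
c=cv2.HoughCircles(cv2.medianBlur(cv2.cvtColor(im,cv2.COLOR_BGR2GRAY),3),cv2.HOUGH_GRADIENT,1,20,param1=100,param2=18,minRadius=8,maxRadius=45)
if c is not None:
  for q in c[0][:8]: print(np.round(q,1),np.round(onz(p,q[:2],48),1))
E
```

```text
t 34.15 tcp [453.8 -43.3 167.6] rpy [ 180.    -0.  -179.9] F [ 0.2 -0.3 -0.3] gap 68.2 grip 0.0 q [ -12.  -13.  112.    0.   81. -102.]
slim_roller_mid 0.77 [276. 200.] [455.4 -44.2  24. ]
slim_roller_mid 0.72 [316. 343.] [602.3  -4.4  24. ]
slim_spindle 0.78 [187. 332.] [ 597.2 -135.1   14. ]
[275.5 205.5  18.8] [453.  -44.9  48. ]
[327.5 344.5  36. ] [585.    2.7  48. ]
[320.5 379.5  28.9] [625.7  -1.8  48. ]
[ 83.5 367.5  39.9] [ 615.1 -228.9   48. ]
[182.5 305.5  28.6] [ 544.1 -126.    48. ]
[156.5 303.5  16.8] [ 542.4 -148.8   48. ]
[558.5 352.5  15.5] [601.1 230.2  48. ]
[138.5 337.5  19.2] [ 578.6 -169.7   48. ]
```

Emit:
{"api": "step_arm", "payload": {
  "targets": [
    {"dp": [0, -0.003, 0.15], "angular": [0, 0, 0], "fingers": 0.2},
    {"dp": [0, -0.003, 0.3], "angular": [0, 0, 0], "fingers": 0.2},
    {"dp": [0, -0.003, 0.45], "angular": [0, 0, 0], "fingers": 0.2},
    {"dp": [0, -0.003, 0.6], "angular": [0, 0, 0], "fingers": 0.2},
    {"dp": [0, -0.003, 0.7], "angular": [0, 0, 0], "fingers": 0.2},
    {"dp": [0, -0.003, 0.76], "angular": [0, 0, 0], "fingers": 0.2},
    {"dp": [0, -0.003, 0.788], "angular": [0, 0, 0], "fingers": 0.2},
    {"dp": [0, -0.003, 0.788], "angular": [0, 0, 0], "fingers": 0.25}
  ]
}}

```text
time: 35.3
tool_pos: [453.6, -44.6, 10.3]
tcp_rot: [-180.0, 0.0, 180.0]
ft_force: [-0.2, -0.4, 0.7]
finger_gap: 64.3
grip_force: 0.0
```

Emit:
{"api": "step_arm", "payload": {
  "targets": [
    {"dp": [0, 0, 0], "angular": [0, 0, 0], "fingers": 0.35},
    {"dp": [0, 0, 0], "angular": [0, 0, 0], "fingers": 0.45},
    {"dp": [0, 0, 0], "angular": [0, 0, 0], "fingers": 0.55},
    {"dp": [0, 0, 0], "angular": [0, 0, 0], "fingers": 0.6},
    {"dp": [0, 0, 0], "angular": [0, 0, 0], "fingers": 0.7},
    {"dp": [0, 0, 0], "angular": [0, 0, 0], "fingers": 0.7},
    {"dp": [0, 0, 0], "angular": [0, 0, 0], "fingers": 0.7},
    {"dp": [0, 0, 0], "angular": [0, 0, 0], "fingers": 0.7}
  ],
  "newtons": 70
}}

```text
time: 36.3
tool_pos: [454.2, -44.7, 11.0]
tcp_rot: [-180.0, 0.1, 180.0]
ft_force: [-0.9, 0.3, 6.0]
finger_gap: 41.6
grip_force: 71.6
```

Emit:
{"api": "step_arm", "payload": {
  "targets": [
    {"dp": [0, 0, -0.1], "angular": [0, 0, 0], "fingers": 0.7},
    {"dp": [0, 0, -0.25], "angular": [0, 0, 0], "fingers": 0.7},
    {"dp": [0, 0, -0.5], "angular": [0, 0, 0], "fingers": 0.7},
    {"dp": [-0.2, -0.1, -0.7], "angular": [0, 0, 0], "fingers": 0.7},
    {"dp": [-0.45, -0.25, -0.8], "angular": [0, 0, 0], "fingers": 0.7},
    {"dp": [-0.715, -0.44, -0.8], "angular": [0, 0, 0], "fingers": 0.7},
    {"dp": [-0.715, -0.44, -0.8], "angular": [0, 0, 0], "fingers": 0.7},
    {"dp": [-0.715, -0.44, -0.8], "angular": [0, 0, 0], "fingers": 0.7}
  ]
}}

```text
time: 37.3
tool_pos: [595.3, -132.3, 168.3]
tcp_rot: [179.9, -0.2, 180.0]
ft_force: [-0.6, 0.3, -4.2]
finger_gap: 42.2
grip_force: 71.8
```

```bash
python3 - <<'E'
from h import *
snapshot('wrist');snapshot('wrist')
s=st();p,im=look('w13',['slim_roller_mid','slim_spindle'])
print(camera_params('wrist')['t']-np.array(p['t']),s['tool_pos'])
np.savez('p13.npz',**{k:np.array(v) for k,v in p.items() if k!='name'},T=s['tool_pos'])
cv2.imwrite('pics/w13c.png',cv2.resize(im[150:420,130:430],(660,594)))
E
```

```text
t 37.4 tcp [ 595.4 -131.8  169.9] rpy [ 1.8e+02 -1.0e-01 -1.8e+02] F [-0.1  0.2 -3.7] gap 42.1 grip 71.8 q [ -17.   11.   88.    0.   81. -107.]
slim_roller_mid 0.92 [276. 298.] [ 693.6 -132.3   24. ]
slim_roller_mid 0.7 [272. 198.] [ 595.2 -136.3   24. ]
slim_spindle 0.81 [271. 196.] [ 596.3 -136.9   14. ]
[ 0.3913291  -0.71850172 -0.41833262] [ 595.3642264  -131.79208177  169.89214276]
```

View pics/w13c.png

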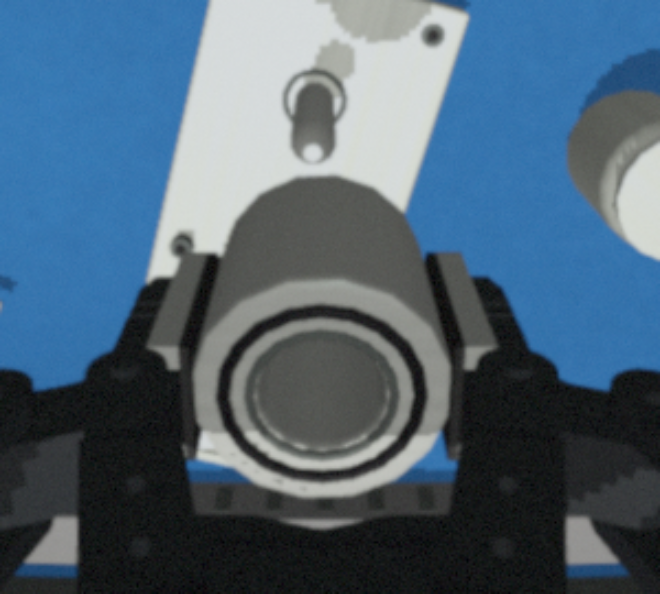

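The roller is held level, with its top centre at (276.4,328.2). The slim spindle tip is at (272.7,219.5) and its foot at (273.2,195).

```bash
python3 - <<'E'
from h import *
p=dict(np.load('p13.npz'));T=p['T']
a=onz(p,(276.4,328.2),T[2]+37)-T;b=onz(p,(272.7,219.5),80);c=onz(p,(273.2,195),14);print(a,b,c,'goal',b-a,c-a);st()
E
```

```text
[-1.52175225 -1.18537815 37.        ] [ 595.93643707 -135.27460844   80.        ] [ 595.51754673 -135.33745707   14.        ] goal [ 597.45818931 -134.08923029   43.        ] [ 597.03929898 -134.15207892  -23.        ]
t 37.55 tcp [ 595.9 -131.9  170.9] rpy [-1.8e+02  1.0e-01 -1.8e+02] F [ 0.6 -0.7 -2.8] gap 41.8 grip 71.8 q [ -17.   11.   88.    0.   81. -107.]
```

Emit:
{"api": "step_arm", "payload": {
  "targets": [
    {"dp": [-0.007, -0.011, 0.1], "angular": [0, 0, 0], "fingers": 0.7},
    {"dp": [-0.007, -0.011, 0.2], "angular": [0, 0, 0], "fingers": 0.7},
    {"dp": [-0.007, -0.011, 0.3], "angular": [0, 0, 0], "fingers": 0.7},
    {"dp": [-0.007, -0.011, 0.36], "angular": [0, 0, 0], "fingers": 0.7},
    {"dp": [-0.007, -0.011, 0.4], "angular": [0, 0, 0], "fingers": 0.7},
    {"dp": [-0.007, -0.011, 0.43], "angular": [0, 0, 0], "fingers": 0.7},
    {"dp": [-0.007, -0.011, 0.46], "angular": [0, 0, 0], "fingers": 0.7},
    {"dp": [-0.007, -0.011, 0.49], "angular": [0, 0, 0], "fingers": 0.7}
  ]
}}

```text
time: 38.55
tool_pos: [598.2, -134.9, 72.3]
tcp_rot: [-180.0, 0.1, 180.0]
ft_force: [0.2, 0.1, -3.7]
finger_gap: 41.8
grip_force: 71.9
```

Emit:
{"api": "step_arm", "payload": {
  "targets": [
    {"dp": [0, 0, 0.03], "angular": [0, 0, 0], "fingers": 0.7},
    {"dp": [0, 0, 0.06], "angular": [0, 0, 0], "fingers": 0.7},
    {"dp": [0, 0, 0.09], "angular": [0, 0, 0], "fingers": 0.7},
    {"dp": [0, 0, 0.12], "angular": [0, 0, 0], "fingers": 0.7},
    {"dp": [0, 0, 0.15], "angular": [0, 0, 0], "fingers": 0.7},
    {"dp": [0, 0, 0.18], "angular": [0, 0, 0], "fingers": 0.7},
    {"dp": [0, 0, 0.2], "angular": [0, 0, 0], "fingers": 0.7},
    {"dp": [0, 0, 0.2], "angular": [0, 0, 0], "fingers": 0.7}
  ]
}}

```text
time: 39.55
tool_pos: [597.4, -134.7, 31.6]
tcp_rot: [180.0, -0.0, 180.0]
ft_force: [0.4, 0.1, -4.3]
finger_gap: 41.7
grip_force: 71.9
```

Emit:
{"api": "step_arm", "payload": {
  "targets": [
    {"dp": [0, 0, 0.01], "angular": [0, 0, 0], "fingers": 0.7},
    {"dp": [0, 0, 0.02], "angular": [0, 0, 0], "fingers": 0.7},
    {"dp": [0, 0, 0.028], "angular": [0, 0, 0], "fingers": 0.7},
    {"dp": [0, 0, 0.03], "angular": [0, 0, 0], "fingers": 0.7},
    {"dp": [0, 0, 0.03], "angular": [0, 0, 0], "fingers": 0.5},
    {"dp": [0, 0, 0.03], "angular": [0, 0, 0], "fingers": 0.4},
    {"dp": [0, 0, 0.03], "angular": [0, 0, 0], "fingers": 0.2},
    {"dp": [0, 0, 0.03], "angular": [0, 0, 0], "fingers": 0.2}
  ]
}}

```text
time: 40.55
tool_pos: [598.1, -134.9, 26.6]
tcp_rot: [-180.0, 0.0, 180.0]
ft_force: [0.7, -0.1, 0.3]
finger_gap: 68.6
grip_force: 0.0
```

Emit:
{"api": "step_arm", "payload": {
  "targets": [
    {"dp": [0, 0, -0.1], "angular": [0, 0, 0], "fingers": 0.2},
    {"dp": [0, 0, -0.3], "angular": [0, 0, 0], "fingers": 0.2},
    {"dp": [0, 0, -0.5], "angular": [0, 0, 0], "fingers": 0.2},
    {"dp": [0, 0, -0.7], "angular": [0, 0, 0], "fingers": 0.2},
    {"dp": [0.06, 0.15, -0.7], "angular": [0, 0, 0], "fingers": 0.2},
    {"dp": [0.12, 0.35, -0.7], "angular": [0, 0, 0], "fingers": 0.2},
    {"dp": [0.18, 0.6, -0.7], "angular": [0, 0, 0], "fingers": 0.3},
    {"dp": [0.18, 0.6, -0.7], "angular": [0, 0, 0], "fingers": 0.3}
  ]
}}

```text
time: 41.55
tool_pos: [561.5, -11.8, 167.9]
tcp_rot: [180.0, 0.1, -179.8]
ft_force: [0.4, -0.5, 0.0]
finger_gap: 59.7
grip_force: 0.0
```

Emit:
{"api": "step_arm", "payload": {
  "targets": [
    {"dp": [0.04, 0.2, 0], "angular": [0, 0, 0], "fingers": 0.3},
    {"dp": [0.08, 0.4, 0], "angular": [0, 0, 0], "fingers": 0.3},
    {"dp": [0.14, 0.7, 0], "angular": [0, 0, 0], "fingers": 0.3},
    {"dp": [0.2, 1, 0], "angular": [0, 0, 0], "fingers": 0.3},
    {"dp": [0.2, 1, 0], "angular": [0, 0, 0], "fingers": 0.3},
    {"dp": [0.2, 1, 0], "angular": [0, 0, 0], "fingers": 0.3},
    {"dp": [0.2, 1, 0], "angular": [0, 0, 0], "fingers": 0.3},
    {"dp": [0.2, 1, 0], "angular": [0, 0, 0], "fingers": 0.3}
  ]
}}

```text
time: 42.55
tool_pos: [522.3, 183.9, 166.2]
tcp_rot: [-180.0, 0.0, 179.9]
ft_force: [0.4, -0.8, 0.4]
finger_gap: 59.7
grip_force: 0.0
```

Emit:
{"api": "step_arm", "payload": {
  "targets": [
    {"dp": [0.02, 0.15, 0], "angular": [0, 0, 0], "fingers": 0.3},
    {"dp": [0.04, 0.3, 0], "angular": [0, 0, 0], "fingers": 0.3},
    {"dp": [0.07, 0.54, 0], "angular": [0, 0, 0], "fingers": 0.3},
    {"dp": [0.07, 0.54, 0], "angular": [0, 0, 0], "fingers": 0.3},
    {"dp": [0.07, 0.54, 0], "angular": [0, 0, 0], "fingers": 0.3},
    {"dp": [0.07, 0.54, 0], "angular": [0, 0, 0], "fingers": 0.3},
    {"dp": [0.07, 0.54, 0], "angular": [0, 0, 0], "fingers": 0.3},
    {"dp": [0.07, 0.54, 0], "angular": [0, 0, 0], "fingers": 0.3}
  ]
}}

```text
time: 43.55
tool_pos: [508.0, 292.7, 166.2]
tcp_rot: [180.0, 0.0, 179.9]
ft_force: [0.2, -0.1, 0.1]
finger_gap: 59.9
grip_force: 0.0
```

```bash
python3 - <<'E'
from h import *
s=st();p,im=look('w14',['small_cap_mid'])
for q in masks_of('wrist','small_cap_mid')[:1]:
    ys,xs=np.nonzero(q['pixels']);print(q['conf'],q['at'],xs.min(),xs.max(),ys.min(),ys.max())
g=cv2.medianBlur(cv2.cvtColor(im,cv2.COLOR_BGR2GRAY),3)
c=cv2.HoughCircles(g,cv2.HOUGH_GRADIENT,1,15,param1=80,param2=12,minRadius=5,maxRadius=25)
for q in c[0]:
  if 220<q[0]<340 and 150<q[1]<260: print(np.round(q,1),np.round(onz(p,q[:2],27),1))
E
```

```text
t 43.55 tcp [508.  292.7 166.2] rpy [180.    0.  179.9] F [ 0.2 -0.1  0.1] gap 59.9 grip 0.0 q [ 25.   8.  92.  -0.  80. -65.]
0.71 [276.6, 198.8] 261 297 176 216
[276.5 197.5  17.2] [506.1 291.9  27. ]
[284.5 183.5   5.5] [494.1 298.6  27. ]
```

```bash
python3 - <<'E'
from h import *
im=cv2.imread('pics/w14.png');p=camera_params('wrist')
# light pixels near cap, right side
g=im.min(2); ys,xs=np.nonzero((g>150)); m=(xs>290)&(xs<420)&(ys>140)&(ys<260); 
print(m.sum()); 
if m.sum():
    i=np.argsort(xs[m])[:5]; print([(xs[m][j],ys[m][j],np.round(onz(p,(float(xs[m][j]),float(ys[m][j])),12),0)) for j in i])
E
```

```text
1766
[(np.int64(339), np.int64(216), array([527., 349.,  12.])), (np.int64(339), np.int64(215), array([526., 349.,  12.])), (np.int64(339), np.int64(214), array([525., 349.,  12.])), (np.int64(340), np.int64(216), array([527., 350.,  12.])), (np.int64(340), np.int64(214), array([525., 349.,  12.]))]
```

Emit:
{"api": "step_arm", "payload": {
  "targets": [
    {"dp": [0.007, 0, 0.15], "angular": [0, 0, 0], "fingers": 0.4},
    {"dp": [0.007, 0, 0.35], "angular": [0, 0, 0], "fingers": 0.4},
    {"dp": [0.007, 0, 0.5], "angular": [0, 0, 0], "fingers": 0.4},
    {"dp": [0.007, 0, 0.65], "angular": [0, 0, 0], "fingers": 0.4},
    {"dp": [0.007, 0, 0.74], "angular": [0, 0, 0], "fingers": 0.4},
    {"dp": [0.007, 0, 0.79], "angular": [0, 0, 0], "fingers": 0.4},
    {"dp": [0.007, 0, 0.805], "angular": [0, 0, 0], "fingers": 0.4},
    {"dp": [0.007, 0, 0.805], "angular": [0, 0, 0], "fingers": 0.4}
  ]
}}

```text
time: 44.7
tool_pos: [507.1, 293.6, 5.9]
tcp_rot: [180.0, 0.1, 180.0]
ft_force: [-0.2, -0.4, 0.1]
finger_gap: 51.2
grip_force: 0.0
```

Emit:
{"api": "step_arm", "payload": {
  "targets": [
    {"dp": [0, 0, 0], "angular": [0, 0, 0], "fingers": 0.5},
    {"dp": [0, 0, 0], "angular": [0, 0, 0], "fingers": 0.6},
    {"dp": [0, 0, 0], "angular": [0, 0, 0], "fingers": 0.7},
    {"dp": [0, 0, 0], "angular": [0, 0, 0], "fingers": 0.8},
    {"dp": [0, 0, 0], "angular": [0, 0, 0], "fingers": 0.85},
    {"dp": [0, 0, 0], "angular": [0, 0, 0], "fingers": 0.85},
    {"dp": [0, 0, 0], "angular": [0, 0, 0], "fingers": 0.85},
    {"dp": [0, 0, 0], "angular": [0, 0, 0], "fingers": 0.85}
  ],
  "newtons": 40
}}

```text
time: 45.7
tool_pos: [507.0, 293.5, 6.0]
tcp_rot: [180.0, 0.1, 180.0]
ft_force: [-1.5, 0.2, 6.0]
finger_gap: 29.0
grip_force: 39.6
```

Emit:
{"api": "step_arm", "payload": {
  "targets": [
    {"dp": [0, 0, -0.1], "angular": [0, 0, 0], "fingers": 0.85},
    {"dp": [0, 0, -0.25], "angular": [0, 0, 0], "fingers": 0.85},
    {"dp": [0, 0, -0.5], "angular": [0, 0, 0], "fingers": 0.85},
    {"dp": [0, 0, -0.8], "angular": [0, 0, 0], "fingers": 0.85},
    {"dp": [-0.06, -0.2, -0.8], "angular": [0, 0, 0], "fingers": 0.85},
    {"dp": [-0.12, -0.4, -0.8], "angular": [0, 0, 0], "fingers": 0.85},
    {"dp": [-0.18, -0.6, -0.8], "angular": [0, 0, 0], "fingers": 0.85},
    {"dp": [-0.18, -0.6, -0.8], "angular": [0, 0, 0], "fingers": 0.85}
  ]
}}

```text
time: 46.7
tool_pos: [543.2, 170.7, 166.3]
tcp_rot: [-180.0, 0.1, 179.8]
ft_force: [0.2, 0.6, -0.2]
finger_gap: 28.9
grip_force: 39.7
```

Emit:
{"api": "step_arm", "payload": {
  "targets": [
    {"dp": [-0.03, -0.2, 0], "angular": [0, 0, 0], "fingers": 0.85},
    {"dp": [-0.06, -0.4, 0], "angular": [0, 0, 0], "fingers": 0.85},
    {"dp": [-0.1, -0.6, 0], "angular": [0, 0, 0], "fingers": 0.85},
    {"dp": [-0.13, -0.8, 0], "angular": [0, 0, 0], "fingers": 0.85},
    {"dp": [-0.13, -0.8, 0], "angular": [0, 0, 0], "fingers": 0.85},
    {"dp": [-0.13, -0.8, 0], "angular": [0, 0, 0], "fingers": 0.85},
    {"dp": [-0.13, -0.8, 0], "angular": [0, 0, 0], "fingers": 0.85},
    {"dp": [-0.13, -0.8, 0], "angular": [0, 0, 0], "fingers": 0.85}
  ]
}}

```text
time: 47.7
tool_pos: [568.3, 14.3, 165.2]
tcp_rot: [180.0, 0.0, -179.9]
ft_force: [-0.0, 0.7, -0.3]
finger_gap: 28.9
grip_force: 39.7
```

Emit:
{"api": "step_arm", "payload": {
  "targets": [
    {"dp": [-0.03, -0.2, 0], "angular": [0, 0, 0], "fingers": 0.85},
    {"dp": [-0.06, -0.4, 0], "angular": [0, 0, 0], "fingers": 0.85},
    {"dp": [-0.1, -0.6, 0], "angular": [0, 0, 0], "fingers": 0.85},
    {"dp": [-0.14, -0.725, 0], "angular": [0, 0, 0], "fingers": 0.85},
    {"dp": [-0.14, -0.725, 0], "angular": [0, 0, 0], "fingers": 0.85},
    {"dp": [-0.14, -0.725, 0], "angular": [0, 0, 0], "fingers": 0.85},
    {"dp": [-0.14, -0.725, 0], "angular": [0, 0, 0], "fingers": 0.85},
    {"dp": [-0.14, -0.725, 0], "angular": [0, 0, 0], "fingers": 0.85}
  ]
}}

```text
time: 48.7
tool_pos: [596.3, -130.9, 165.2]
tcp_rot: [180.0, 0.0, -179.9]
ft_force: [0.8, -0.2, -0.5]
finger_gap: 29.1
grip_force: 39.8
```

```bash
python3 - <<'E'
from h import *
s=st();p,im=look('w15',['small_cap_mid','slim_spindle']);T=s['tool_pos']
g=cv2.medianBlur(cv2.cvtColor(im,cv2.COLOR_BGR2GRAY),3)
c=cv2.HoughCircles(g,cv2.HOUGH_GRADIENT,1,12,param1=80,param2=11,minRadius=6,maxRadius=45)
for q in c[0]:
  if 220<q[0]<340 and 150<q[1]<340: print(np.round(q,1),'as held',np.round(onz(p,q[:2],T[2]+21)-T,1),'z62',np.round(onz(p,q[:2],62),1),'z80',np.round(onz(p,q[:2],80),1))
for n in ['small_cap_mid','slim_roller_mid']:
  for q in masks_of('wrist',n)[:2]:
    ys,xs=np.nonzero(q['pixels']);print(n,q['conf'],q['at'],xs.min(),xs.max(),ys.min(),ys.max())
cv2.imwrite('pics/w15c.png',cv2.resize(im[150:420,130:430],(660,594)))
E
```

```text
t 48.7 tcp [ 596.3 -130.9  165.2] rpy [ 180.     0.  -179.9] F [ 0.8 -0.2 -0.5] gap 29.1 grip 39.8 q [ -17.   11.   88.    0.   81. -107.]
small_cap_mid 0.74 [274. 293.] [ 693.3 -134.    13.5]
[268.5 209.5  23.8] as held [-41.2  -4.1  21. ] z62 [ 593.7 -137.6   62. ] z80 [ 588.1 -137.2   80. ]
[275.5 282.5  33.1] as held [-11.2  -1.5  21. ] z62 [ 654.4 -132.3   62. ] z80 [ 644.4 -132.3   80. ]
[276.5 295.5  44.4] as held [-5.4 -1.1 21. ] z62 [ 666.2 -131.5   62. ] z80 [ 655.3 -131.6   80. ]
[279.5 184.5  26.6] as held [-50.5  -0.1  21. ] z62 [ 574.8 -129.5   62. ] z80 [ 570.6 -129.7   80. ]
[244.5 271.5  44.4] as held [-16.  -13.5  21. ] z62 [ 644.7 -156.7   62. ] z80 [ 635.4 -154.9   80. ]
[267.5 336.5  28.9] as held [14.3 -4.8 21. ] z62 [ 706. -139.   62.] z80 [ 692.2 -138.5   80. ]
[269.5 195.5  22.1] as held [-46.5  -3.7  21. ] z62 [ 583.  -136.8   62. ] z80 [ 578.2 -136.5   80. ]
[278.5 308.5  17.4] as held [ 0.7 -0.3 21. ] z62 [ 678.4 -129.9   62. ] z80 [ 666.6 -130.    80. ]
[280.5 210.5  19.9] as held [-40.8   0.3  21. ] z62 [ 594.5 -128.7   62. ] z80 [ 588.8 -129.    80. ]
[
[... 5031 characters left out ...]
154.6   80. ]
[297.5 271.5  10.6] as held [-16.   7.  21.] z62 [ 644.7 -115.1   62. ] z80 [ 635.3 -116.3   80. ]
[267.5 303.5  10.3] as held [-1.7 -4.7 21. ] z62 [ 673.7 -138.8   62. ] z80 [ 662.2 -138.3   80. ]
[319.5 268.5   6.6] as held [-17.3  15.5  21. ] z62 [642.1 -97.9  62. ] z80 [ 632.9 -100.4   80. ]
[327.5 332.5  11.8] as held [12.3 20.2 21. ] z62 [702.  -88.5  62. ] z80 [688.5 -91.7  80. ]
[249.5 236.5   8.8] as held [-30.6 -11.3  21. ] z62 [ 615.2 -152.1   62. ] z80 [ 608.  -150.7   80. ]
[333.5 313.5   7.1] as held [ 3.1 22.1 21. ] z62 [683.3 -84.5  62. ] z80 [671.2 -88.   80. ]
small_cap_mid 0.94 [273.7, 298.7] 240 311 250 337
slim_roller_mid 0.62 [274.9, 205.0] 242 299 174 240
```

```bash
python3 -c "
from h import *
st()"
```

```text
t 48.95 tcp [ 596.4 -131.6  165.2] rpy [-180.    0. -180.] F [-1.3 -0.5 -0.4] gap 29.1 grip 39.8 q [ -17.   11.   88.   -0.   81. -107.]
```

View pics/w15c.png

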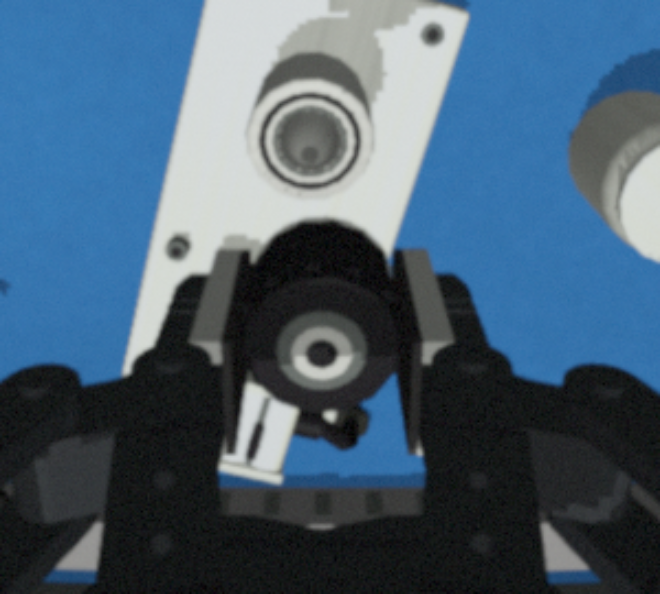

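The slim roller is seated with the spindle tip visible in its bore at (270.5,220). The cap is held level, with its screw head at (275.9,310). The needed correction is about (−1,−2.7) mm.

Emit:
{"api": "step_arm", "payload": {
  "targets": [
    {"dp": [0.004, -0.013, 0.1], "angular": [0, 0, 0], "fingers": 0.85},
    {"dp": [0.004, -0.013, 0.2], "angular": [0, 0, 0], "fingers": 0.85},
    {"dp": [0.004, -0.013, 0.3], "angular": [0, 0, 0], "fingers": 0.85},
    {"dp": [0.004, -0.013, 0.35], "angular": [0, 0, 0], "fingers": 0.85},
    {"dp": [0.004, -0.013, 0.39], "angular": [0, 0, 0], "fingers": 0.85},
    {"dp": [0.004, -0.013, 0.42], "angular": [0, 0, 0], "fingers": 0.85},
    {"dp": [0.004, -0.013, 0.44], "angular": [0, 0, 0], "fingers": 0.85},
    {"dp": [0.004, -0.013, 0.44], "angular": [0, 0, 0], "fingers": 0.85}
  ]
}}

```text
time: 49.95
tool_pos: [595.6, -134.4, 77.1]
tcp_rot: [-180.0, 0.0, 180.0]
ft_force: [-0.2, 0.3, -0.1]
finger_gap: 29.2
grip_force: 39.8
```

Emit:
{"api": "step_arm", "payload": {
  "targets": [
    {"dp": [0, 0, 0.01], "angular": [0, 0, 0], "fingers": 0.85},
    {"dp": [0, 0, 0.02], "angular": [0, 0, 0], "fingers": 0.85},
    {"dp": [0, 0, 0.025], "angular": [0, 0, 0], "fingers": 0.85},
    {"dp": [0, 0, 0.03], "angular": [0, 0, 0], "fingers": 0.85},
    {"dp": [0, 0, 0.035], "angular": [0, 0, 0], "fingers": 0.85},
    {"dp": [0, 0, 0.035], "angular": [0, 0, 0], "fingers": 0.85},
    {"dp": [0, 0, 0.035], "angular": [0, 0, 0], "fingers": 0.85},
    {"dp": [0, 0, 0.035], "angular": [0, 0, 0], "fingers": 0.85}
  ]
}}

```text
time: 50.95
tool_pos: [595.6, -134.4, 70.2]
tcp_rot: [-180.0, 0.0, 180.0]
ft_force: [0.4, 0.8, -1.6]
finger_gap: 29.0
grip_force: 39.8
```

Bottom at about 64 mm with no contact. I'll lower it 2 mm more, release and retreat to where I can check both stacks.

Emit:
{"api": "step_arm", "payload": {
  "targets": [
    {"dp": [0, 0, 0.005], "angular": [0, 0, 0], "fingers": 0.85},
    {"dp": [0, 0, 0.01], "angular": [0, 0, 0], "fingers": 0.85},
    {"dp": [0, 0, 0.01], "angular": [0, 0, 0], "fingers": 0.85},
    {"dp": [0, 0, 0.01], "angular": [0, 0, 0], "fingers": 0.7},
    {"dp": [0, 0, 0.01], "angular": [0, 0, 0], "fingers": 0.5},
    {"dp": [0, 0, 0.01], "angular": [0, 0, 0], "fingers": 0.3},
    {"dp": [0, 0, 0.01], "angular": [0, 0, 0], "fingers": 0.3},
    {"dp": [0, 0, 0.01], "angular": [0, 0, 0], "fingers": 0.3}
  ]
}}

```text
time: 51.95
tool_pos: [595.5, -134.4, 68.1]
tcp_rot: [-180.0, 0.0, 180.0]
ft_force: [-0.4, 0.6, -0.1]
finger_gap: 59.8
grip_force: 0.0
```

Emit:
{"api": "step_arm", "payload": {
  "targets": [
    {"dp": [0, 0, -0.1], "angular": [0, 0, 0], "fingers": 0.3},
    {"dp": [0, 0, -0.3], "angular": [0, 0, 0], "fingers": 0.3},
    {"dp": [0, 0, -0.5], "angular": [0, 0, 0], "fingers": 0.3},
    {"dp": [0, 0, -0.8], "angular": [0, 0, 0], "fingers": 0.3},
    {"dp": [0.2, 0.2, -0.8], "angular": [0, 0, 0], "fingers": 0.3},
    {"dp": [0.4, 0.4, -0.8], "angular": [0, 0, 0], "fingers": 0.3},
    {"dp": [0.5, 0.7, -0.8], "angular": [0, 0, 0], "fingers": 0.3},
    {"dp": [0.5, 0.8, -0.8], "angular": [0, 0, 0], "fingers": 0.3}
  ]
}}

```text
time: 52.95
tool_pos: [494.6, 28.1, 230.2]
tcp_rot: [180.0, 0.1, -179.9]
ft_force: [1.0, -0.6, 0.5]
finger_gap: 59.8
grip_force: 0.0
```

```bash
python3 - <<'E'
from h import *
for _ in range(5): snapshot('wrist')
s=st()
R={}
for c in ['wrist','scene','side']:
    p=camera_params(c);im=snapshot(c);cv2.imwrite(f'pics/f_{c}.png',im)
    for n,z in [('spacer_mid',20),('wide_roller_mid',44),('large_cap_mid',75.5),('slim_roller_mid',38),('small_cap_mid',75.5),('grease_tin',0)]:
        for r in pinpoint(c,n)[:1]:
            print(c,n,round(r['conf'],2),np.round(onz(p,r['at'],z),1)); R.setdefault(n,[]).append(ray(p,r['at']))
for n,v in R.items():
    if len(v)>1: print('tri',n,np.round(tri(v),1))
E
```

```text
t 53.2 tcp [496.   25.  229.1] rpy [-1.8e+02  1.0e-01  1.8e+02] F [ 0.4 -0.2 -0.6] gap 59.8 grip 0.0 q [ -3.  -9. 102.  -0.  87. -93.]
wrist wide_roller_mid 0.62 [647.3 186.1  44. ]
wrist large_cap_mid 0.6 [641.6 185.2  75.5]
wrist slim_roller_mid 0.92 [ 599.5 -133.9   38. ]
wrist small_cap_mid 0.92 [ 595.2 -140.5   75.5]
wrist grease_tin 0.69 [ 603.6 -144.7    0. ]
scene spacer_mid 0.59 [650.6 190.5  20. ]
scene wide_roller_mid 0.79 [649.6 183.   44. ]
scene large_cap_mid 0.6 [646.5 183.3  75.5]
scene slim_roller_mid 0.86 [ 590.7 -139.7   38. ]
scene small_cap_mid 0.72 [ 589.5 -136.2   75.5]
scene grease_tin 0.57 [620.6   4.5   0. ]
side spacer_mid 0.6 [649.6 185.5  20. ]
side wide_roller_mid 0.57 [648.9 191.3  44. ]
side large_cap_mid 0.8 [651.  187.2  75.5]
side small_cap_mid 0.47 [ 604.4 -120.4   75.5]
side grease_tin 0.58 [620.8  -5.5   0. ]
tri wide_roller_mid [648.8 186.3  40.5]
tri large_cap_mid [647.  185.6  73.1]
tri slim_roller_mid [ 596.2 -134.9   44. ]
tri small_cap_mid [ 597.3 -135.5   73.8]
tri grease_tin [610.9 -53.1  -0.8]
tri spacer_mid [650.4 189.1  22.6]
```

The numeric check agrees: both stacks triangulate on their axes at seated height and the tin hasn't moved, so I'm handing in.

```bash
python3 -c "
from bench import hand_in
print(hand_in())"
```

```text
the job is handed in; nothing more can be done
None
```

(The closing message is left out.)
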